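# Put the sewing-and-fittings kit together on the bookbinder's bench

### The arm

A 6-joint arm with a two-finger parallel gripper is mounted at the origin on the work surface. World frame = base frame: x ahead of the robot, y to its left, z up, the work surface at z = 0. Lengths are in mm, angles in rad, forces in N, time in s.
With the tool pointing down it reaches from about 350 to 875 mm from the base axis. Payload 4.2 kg.
Tool frame: the origin (TCP) lies midway between the tips of the shut fingers; the grasp point (between the pads) lies 19 mm behind it (tcp_to_grasp is the distance from the TCP to the grasp point, in mm); z points along the fingers, y is the line along which they close (so a half turn about z gives the same grasp; the last joint's range is limited). The gripper opens to 85 mm and grips with 20 to 120 N. Pads are 22 mm wide; open, the fingers measure 114 mm over their backs; the gripper's body (76 mm by 85 mm) begins 54 mm behind the grasp point. The pads swing forward as they close: fully open they stand 13 mm farther back than shut.
Start: joints at [-0.875, 0.385, 0.008, 0, -1.194, -0.259], TCP at [264.413, -566.29, 231.312] pointing down, gripper open.
Joint ranges: [-3.14, 3.14], [-1.21, 2.06], [-1.07, 1.41], [-3.16, 2.05], [-2.99, -0.16], [-3.1, 3.1]. Speed limits (rad/s): [2.79, 2.79, 3.14, 3.14, 3.14, 3.14].

### API

Orientations are given as a unit quaternion [x, y, z, w].
In Python, from bench import read_state, get_image, job_done, tcp_to_grasp gives the robot as it stands.
- The arm moves only by the tool jog_arm, never from a script. Its argument "plan" is a list of rows, each a list of 3 entries, a list of its own where there are three numbers: the finger opening in mm, from 0 to 85.4, then the shift along the tool's x, y, z as a fraction of full scale, then the turn, a rotation vector about the tool's x, y, z as a fraction of full scale. A call has 1 to 10 rows; each row is the pose to reach, as a shift and turn from the pose commanded when the call began, along the tool's axes at that moment; what a row does not reach only later rows make up. Full scale, the value 1, is 0.1 m for a shift and 60 degrees for a turn. A row lasts 1/8 s, in which the tool goes at most 62.5 mm and 10.7 degrees, less where a joint would pass 70% of its speed; a pose out of reach is approached as far as the arm can. A call with a number of a shift or a turn outside -1 to 1 is refused whole. A call with a gripper value outside its range is refused whole. The fingers move at their own pace and stop on an object; the grip force is fixed at half the most. Time passes only in rows, so rows that repeat a pose let the fingers close. It gives the time, the measured TCP pose, the force, the opening and the grip force at its end, in the units of the state.
- read_state(): the state, without advancing time (a new reading comes with each control period).
- get_image(name): name is "scene" or "top"; returns a dict with "img" (420x560x3 uint8, red, green, blue), "range_z" (420x560 float32, mm along the optical axis (not along the pixel's ray), 0 where there is no reading), "intrinsics" (3x3 intrinsics, pixels), "distortion" ([k1, k2, p1, p2, k3] as OpenCV has them; the pictures are not rectified), "extrinsics" (4x4, takes a point from camera to world coordinates). Camera axes: x right, y down, z forward; pixel columns grow to the right and rows downward; lengths in mm; the calibration is good to about 2 mm. A picture is of the moment at which its call begins.
- job_done(): hands the job in; it is judged then, once.
The state is a dict: "clock": time; "joints": joint angles; "joint_vel": joint speeds; "joint_efforts": joint torques, N m; "position": TCP position; "ee_rot": TCP orientation; "contact_force": force on the tool from outside, world axes, zero at the start; "wrist_torque": the same for the moment, N m; "gripper_width": finger opening in mm; "grasp_force": force on a finger pad.
Only numpy, scipy, OpenCV 4.12 (cv2) and the standard library are available. Lean on these libraries where they do the work, as an engineer would, in place of code of your own. Each camera call takes 0.05 s, during which the arm holds its last target. There are 200 camera calls.

### The job

Put the kit away: stack every pot on the tower base, locking each with a quarter turn clockwise to its stop, and lock the lid onto the top pot in the same way. Press the two needle tubes fully down into the two clip places of the rack, one in each with its middle midway between its two clips, and leave the glue bottle, cup and tape measure where they are.

Things in the scene. Friction and masses are not known exactly. Their poses are not given: they have to be found in the camera images.
- base_top (a point): tower base, screwed down: dark 84 mm square foot; its round top face is 20 mm above the bench and carries a 9 mm post with a cross bar 41 x 9 x 6 mm, bar top 14 mm above the face. Point: centre of that face; the bar lies along its y axis; z up. A pot or lid rests with its underside on the face below and each pot adds 46 mm
- pot1_mid (a point): white eight-sided pot, standing upright; 2 or 3 identical pots, an absent one is None. 54 mm across flats, flats 22 mm wide (grip any opposite pair), wall 46 mm high, 120 g. On top the same post and bar as the base, bar along its own y (60 mm high over all). Underside: slot 46 x 14 mm along its own x in a 5 mm floor. Point: on its axis, 23 mm above its underside; z up
- pot2_mid (a point): second pot, same as pot1. How pots lock: lower the pot with its own top bar square to the bar below; the slot passes over that bar with 2.5 mm free each side, until the underside rests on the face. Then turn 90 degrees clockwise (seen from above) to a stop (play 0.1 rad): the bars are now parallel and it cannot lift off. A half turn makes no difference
- pot3_mid (a point): third pot, same as pot1. A pot that has not dropped over the bar below stands 14 mm too high. A pot is locked only while its bar is near parallel to the bar below; turned back anticlockwise it lifts off
- lid_grip (a point): lid: outline, slot (along own x) and lock as a pot, but 24 mm high, 70 g; on top no bar but a grip rib along its own y, 14 mm thick, 44 long, 26 high (50 mm over all). Goes on with the rib square to the bar below, locks 90 degrees clockwise with the rib parallel to it. Point: centre of the rib, 37 mm above the underside; z up
- tube1_mid (a point): needle tube, lying: aluminium, 18 mm diameter, 150 mm long over all along its own x, a 26 mm square rubber cap 15 mm long on each end so it does not roll; 120 g. Point: its middle, on the tube's axis, 13 mm above the bench when lying there
- tube2_mid (a point): second needle tube, same as tube1
- seat1 (a point): first place in the clip rack (plywood board 130 x 150 x 10 mm, screwed down; two places 75 mm apart): two spring-steel C clips open upwards, 10 mm wide, 70 mm apart along the tube, jaw tops 67 mm above the bench. Pushed straight down (10 to 20 N) a tube snaps in; unsnapped it is 10 mm or more too high. Point: middle of a seated tube's axis, 45 mm above the bench; x along tube, z up
- seat2 (a point): second place in the clip rack, same as seat1; either tube may go in either place
- glue: bystander: white glue bottle 52 mm in diameter, 150 mm tall; origin at its underside
- cup: bystander: empty green plastic cup 72 mm wide, 90 mm tall; origin at its underside
- tape: bystander: black tape measure 65 x 35 x 60 mm; origin at its underside
There are look-alikes about, which are no part of the job. There is more than one size of the part that bears base_top; the job needs the middle-sized.

How it is judged:
By the outcome, as a careful person would: the job done as asked, in the order asked, and still so for the second after the job is handed in, with the robot touching nothing.
Of pot1, pot2, pot3 only 2 to 3 are there at a start; the rules pass over those that are not, and their reading is None.
At some moment in a run one of pot1, pot2, pot3, lid, tube1, tube2 may be knocked a few centimetres aside while the robot is not near it.
It also fails if it takes over 210 s, if anything falls off the work surface, if the arm or the gripper's body presses on something with over 40 N, if the wrist force passes 120 N, or if a joint passes its speed limit or range.

## Working session

There is one attempt and no reset: what is moved stays moved. The work goes in short steps, Python scripts to look and compute and a tool call to move; the robot and the scene stay as the last step left them, time stands still between calls to the robot, and variables do not carry over. Pictures are saved under pics/ and viewed, at most 14 in all, crops included, and the job is handed in when it is done.

Besides the shell and the picture viewer there is one more tool, called after ">>>" as a command line: name --argument value ..., lists and objects as JSON in quotes. jog_arm: Moves the arm, as the interface text tells. Its arguments: {"type":"object","properties":{"plan":{"type":"array"}},"required":["plan"]}

```bash
ls; mkdir -p pics; cat > h.py <<'E'
import numpy as np,cv2
from bench import read_state,get_image
def snap(n):
    d=get_image(n); d['n']=n; return d
def save(d,name,crop=None,s=1):
    im=d['img'][:,:,::-1]
    if crop: x0,y0,x1,y1=crop; im=im[y0:y1,x0:x1]
    cv2.imwrite('pics/'+name,cv2.resize(im,None,fx=s,fy=s,interpolation=cv2.INTER_CUBIC))
def rays(d,uv):
    p=cv2.undistortPoints(np.array(uv,float).reshape(-1,1,2),np.array(d['intrinsics'],float),np.array(d['distortion'],float)).reshape(-1,2)
    return np.c_[p,np.ones(len(p))]
def atz(d,uv,z):
    T=np.array(d['extrinsics']); r=rays(d,uv)@T[:3,:3].T; o=T[:3,3]
    return o+r*((z-o[2])/r[:,2])[:,None]
def cloud(d):
    h,w=d['range_z'].shape; u,v=np.meshgrid(np.arange(w),np.arange(h))
    T=np.array(d['extrinsics']); r=rays(d,np.c_[u.ravel(),v.ravel()])*d['range_z'].reshape(-1,1)
    return (r@T[:3,:3].T+T[:3,3]).reshape(h,w,3)
E
python3 - <<'E'
from h import *
print(read_state())
for n in('top','scene'):
    d=snap(n); save(d,n+'0.png',s=1.42); print(n,d['intrinsics'],d['extrinsics'],d['distortion'])
E
```

```text
pics
{'clock': 0.0, 'joints': array([-8.75384587e-01,  3.85567173e-01,  6.59327314e-03, -4.97427363e-04,
       -1.19401924e+00, -2.58570001e-01]), 'joint_vel': array([-0.00042872, -0.00221082, -0.00087561, -0.00017047,  0.00140018,
        0.00019564]), 'joint_efforts': array([ 1.65812544e-03, -3.92289805e+01,  1.88400328e+01,  4.18612942e+00,
       -4.58051931e-03,  3.17207327e-07]), 'position': array([ 264.16471821, -565.7630477 ,  230.20268708]), 'ee_rot': array([-2.16598563e-01,  9.76260110e-01,  1.08193167e-03, -2.98921957e-04]), 'contact_force': array([-0.29846202, -0.22361956,  0.38161854]), 'wrist_torque': array([ 0.03146294,  0.01949756, -0.01057175]), 'grasp_force': 0.0, 'gripper_width': 85.70368809494546}
top [[386.4902277    0.         280.31834083]
 [  0.         386.4902277  209.11021109]
 [  0.           0.           1.        ]] [[-1.47489077e-02 -9.80354087e-01  1.96693503e-01  3.76138329e+02]
 [-9.99788124e-01  1.72841447e-02  1.11788093e-02  6.49520704e+01]
 [-1.43588704e-02 -1.96486953e-01 -9.80401295e-01  1.02330015e+03]
 [ 0.00000000e+00  0.00000000e+00  0.00000000e+00  1.00000000e+00]] [-0.06507836  0.          0.          0.          0.        ]
scene [[405.93483477   0.         277.81391903]
 [  0.         405.93483477 206.48291335]
 [  0.           0.           1.        ]] [[ 7.48845994e-01  3.51073117e-01 -5.62118621e-01  1.35582680e+03]
 [ 6.62540548e-01 -4.17579082e-01  6.21826127e-01 -7.63128686e+02]
 [-1.64225405e-02 -8.38078383e-01 -5.45302598e-01  8.00807080e+02]
 [ 0.00000000e+00  0.00000000e+00  0.00000000e+00  1.00000000e+00]] [-0.03514168  0.          0.          0.          0.        ]
```

View pics/top0.png

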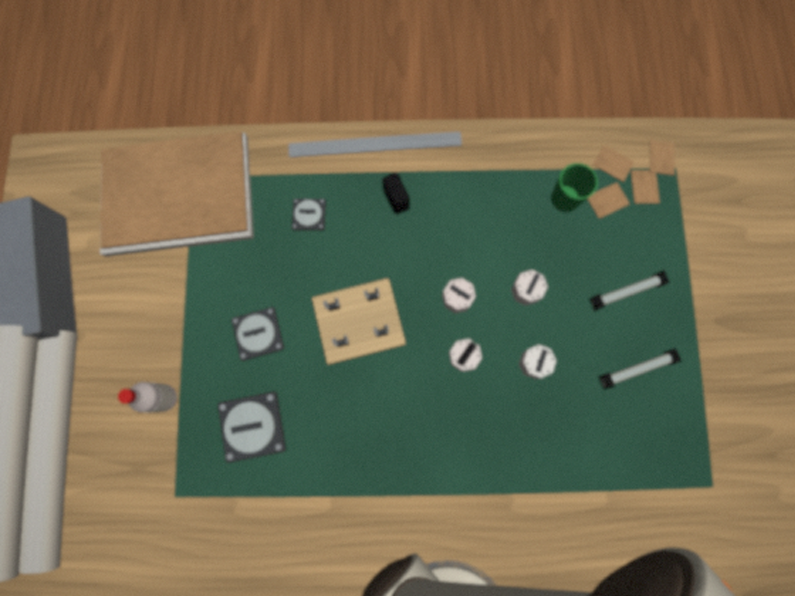

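View pics/scene0.png

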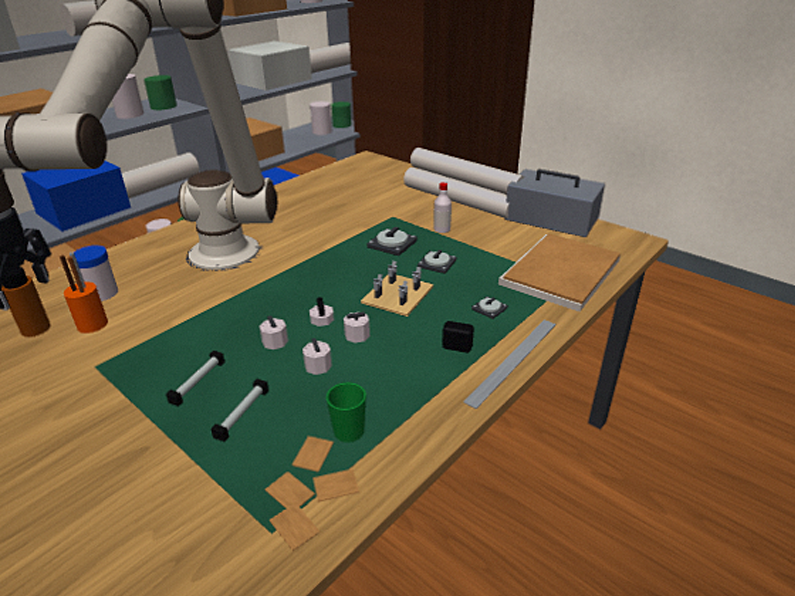

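The top view shows three bases: small at (309,213), middle at (257,333) and large at (250,427). There are four white parts, at (460,293), (531,285), (540,361) and (466,354). The last is the short one with the tall rib, so it is the lid. The tubes are at (628,290) and (640,368), and the rack is at (358,320). Next I'll measure these from the depth data and check close crops.

```bash
cat >> h.py <<'E'
def patch(P,c,r,z0,z1,img=None):
    m=(np.hypot(P[...,0]-c[0],P[...,1]-c[1])<r)&(P[...,2]>z0)&(P[...,2]<z1)
    return m
def rect(q):
    (c,s,a)=cv2.minAreaRect(q[:,:2].astype(np.float32)); 
    return np.round(c,1),np.round(s,1),round(a,1)
E
python3 - <<'E'
from h import *
d=snap('top');P=cloud(d);I=d['img'].astype(int)
k=1.42
for n,u,v,z in [('small',309,213,20),('mid',257,333,20),('big',250,427,20),('A',460,293,46),('B',531,285,46),('C',540,361,46),('L',466,354,24),('t1',628,290,20),('t2',640,368,20),('rack',358,320,10)]:
    c=atz(d,[(u/k,v/k)],z)[0]
    m=patch(P,c,45 if n[0] in'smABCLb' else 100,3,90)
    q=P[m]; h,e=np.histogram(q[:,2],bins=np.arange(0,90,4)); print(n,c.round(0),np.hypot(c[0],c[1]).round(),h)
a=np.hstack([cv2.resize(d['img'][y:y+70,x:x+90],None,fx=4.4,fy=4.4,interpolation=2) for x,y in((140,200),(315,195))])
b=np.hstack([cv2.resize(d['img'][y:y+70,x:x+90],None,fx=4.4,fy=4.4,interpolation=2) for x,y in((210,192),(310,230))])
cv2.imwrite('pics/c1.png',np.vstack([a,b])[:600,:800,::-1])
# rack posts
E
```

```text
small [746. 246.  20.] 786.0 [  7  96 151 162  61  13  20   2   0   0   0   0   0   0   0   0   0   0
   0   0   0   0]
mid [514. 339.  20.] 616.0 [  6  25 210 116 289 129   2  15  39   2   0   0   0   0   0   0   0   0
   0   0   0   0]
big [343. 347.  20.] 488.0 [  0   0   3  16  34 134 595 116   0   3  45  62   0   0   0   0   0   0
   0   0   0   0]
A [578. -37.  46.] 579.0 [ 11   6   6   6   7   4   8   6   8   7 104 183   4   7  44  13   0   0
   0   0   0   0]
B [ 590. -167.   46.] 613.0 [ 10  19   9  10   8   6  13   9   5  13 115 151  14   3  40  15   0   0
   0   0   0   0]
C [ 452. -174.   46.] 484.0 [ 12  19   8   7   7   7   8   9   8  10 106 196  14   4  45  19   0   0
   0   0   0   0]
L [469. -46.  24.] 471.0 [ 15  11   6   3  23 163  61   1   2   2   5  41  54   0   0   0   0   0
   0   0   0   0]
t1 [ 583. -356.   20.] 683.0 [ 84  29  16  54 175 122  67   3   0   0   0   0   0   0   0   0   0   0
   0   0   0   0]
t2 [ 437. -365.   20.] 569.0 [ 95  36  14  57 160 152  80   4   0   0   0   0   0   0   0   0   0   0
   0   0   0   0]
rack [537. 152.  10.] 558.0 [  61  916 1440   95    8    8    9   24   57   16    2    0   12   37
   25   28   22    0    0    0    0    0]
```

View pics/c1.png

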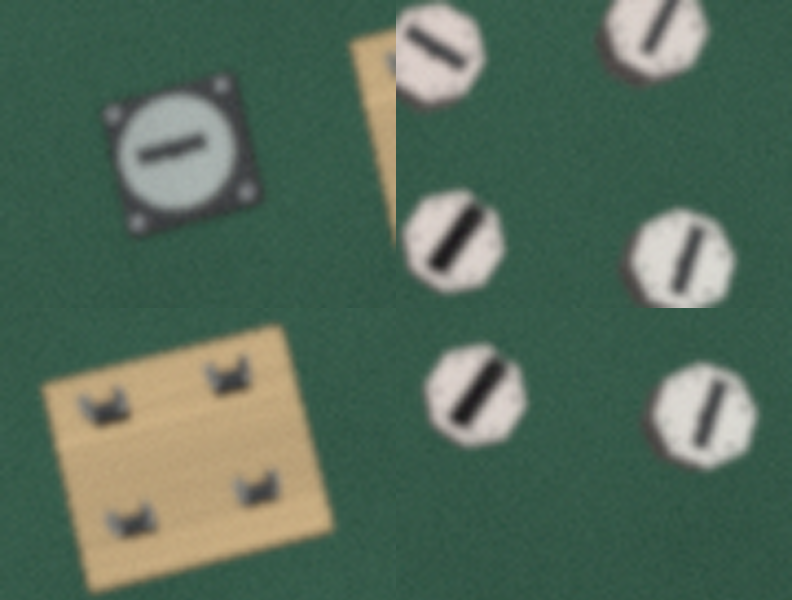

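The middle base is confirmed: its foot is about 84 mm and its face is at about 20 mm. The lid is the white part with the thick rib, and the rack clips form pairs that run roughly along world x. Now I'll get precise poses.

```bash
cat >> h.py <<'E'
def hullc(q):
    h=cv2.convexHull(q[:,:2].astype(np.float32)); M=cv2.moments(h); return np.array([M['m10'],M['m01']])/M['m00'],M['m00']
def flatz(d,m,z):
    v,u=np.nonzero(m); return atz(d,np.c_[u,v],z)
def pca(q):
    c=q[:,:2].mean(0); w,V=np.linalg.eigh(np.cov((q[:,:2]-c).T)); return c,np.degrees(np.arctan2(V[1,1],V[0,1]))%180,4*np.sqrt(w[1])
def top_pose(d,P,c,z,zb,zw=7):
    "face centre (hull), bar centre & axis angle (deg, world)"
    I=d['img'].astype(int).sum(2)
    m=patch(P,c,42,z-zw,zb+6); w=m&(I>430)
    f=flatz(d,w&(P[...,2]>z-zw)&(P[...,2]<z+zw),z)
    b=flatz(d,patch(P,c,30,zb-8,zb+8)&(I<300),zb)
    fc,A=hullc(f); bc,ang,L=pca(b)
    return fc.round(1),round(A),bc.round(1),round(ang,1),round(L,1),len(b)
E
python3 - <<'E'
from h import *
for nm in('top','scene'):
    d=snap(nm);P=cloud(d)
    for n,c,z,zb in [('A',(578,-37),46,60),('B',(590,-167),46,60),('C',(452,-174),46,60),('L',(469,-46),24,50),('mid',(514,339),20,34)]:
        print(nm,n,*top_pose(d,P,c,z,zb))
    I=d['img'].astype(int)
    ng=~((I[...,1]>I[...,0]+12)&(I[...,1]>I[...,2]+5))
    m=patch(P,(514,339),75,-5,30)&ng
    print('foot',rect(flatz(d,cv2.morphologyEx(m.astype(np.uint8),2,np.ones((3,3)))>0,8)))
    m=patch(P,(537,152),110,2,18)&(I[...,0]>I[...,2]+30)
    print('rack',rect(flatz(d,m,10)))
    for c in((583,-356),(437,-365)):
        m=patch(P,c,100,3,35)&ng; q=flatz(d,m,13); print('tube',rect(q),pca(q))
    m=patch(P,(537,152),90,30,80); q=P[m]
    _,lab,cc=cv2.kmeans(q.astype(np.float32)[:,:2].copy(),4,None,(3,50,.1),5,0); print(cc.round(1),q[:,2].max())
E
```

```text
top A [576.7 -34.9] 2312 [576.6 -34.7] 56.0 39.7 24
top B [ 589.3 -166.1] 2213 [ 590.6 -166. ] 150.6 42.3 18
top C [ 452.8 -173.1] 2351 [ 451.5 -172.1] 158.1 41.7 26
top L [467.8 -44.5] 2253 [468.4 -43.7] 143.1 50.1 72
top mid [515.  342.3] 3188 [514.6 341.8] 105.1 42.5 34
foot (array([515.5, 342.6]), array([83. , 82.6]), 15.2)
rack (array([536.2, 152.1]), array([130. , 150.4]), 13.3)
tube (array([ 584.6, -360.9]), array([ 23.4, 154.5]), 18.9) (array([ 584.69083286, -361.06988743]), np.float64(108.91042268833745), np.float64(188.5493383197808))
tube (array([ 437.3, -366.7]), array([ 23.5, 155.7]), 18.1) (array([ 437.195242  , -366.75774499]), np.float64(108.0031305468241), np.float64(189.335602606714))
[[492.8 181.1]
 [578.4 124. ]
 [560.6 197.4]
 [510.4 107.9]] 68.42950988053383
scene A [580.7 -38.6] 2049 [582.8 -40.9] 52.2 49.1 38
scene B [ 593.5 -169.6] 2168 [ 593.5 -170.9] 151.2 57.2 29
scene C [ 455.6 -176.4] 2116 [ 456.2 -178. ] 157.9 56.3 26
scene L [471.3 -48.2] 2082 [475.8 -51.8] 142.5 59.2 36
scene mid [519.2 337.1] 3085 [520.5 336.6] 106.3 56.6 15
foot (array([519.9, 338.9]), array([ 87.1, 101.7]), 14.5)
rack (array([543.2, 144. ]), array([132. , 157.3]), 14.3)
tube (array([ 585.7, -360.6]), array([ 40.3, 164.9]), 18.0) (array([ 587.34544655, -365.50305256]), np.float64(109.04473333633712), np.float64(204.61708405734))
tube (array([ 437.9, -366.1]), array([ 45.2, 167.6]), 17.5) (array([ 439.19762548, -370.59483458]), np.float64(108.59442055728813), np.float64(205.69348924174955))
[[495.5 178.8]
 [581.9 122.2]
 [563.5 194. ]
 [513.6 105.1]] 65.90644544147278
```

```bash
cat >> h.py <<'E'
from scipy.spatial.transform import Rotation as R
def go(x,y,z,th=None,s=None):
    "print jog calls; th = world angle (deg) of tool -y = q1+q6"
    s=s or read_state(); p=np.array(s['position']); Rm=R.from_quat(s['ee_rot']).as_matrix()
    t0=np.degrees(np.arctan2(-Rm[1,1],-Rm[0,1])); q=np.degrees(s['joints'])
    th=t0 if th is None else th; dth=th-t0
    if abs(q[5]+dth-(np.degrees(np.arctan2(y,x))-q[0]))>170: print('Q6 RANGE')
    D=np.array([x,y,z])-p; n=1
    print('at',p.round(1),'th',round(t0,1),'q6',round(q[5],1),'w',round(s['gripper_width'],1),'gf',round(s['grasp_force'],1),'F',np.round(s['contact_force'],1),'t',round(s['clock'],2),'tilt',np.round(np.degrees(np.arccos(-Rm[2,2])),2))
    while n<15:
        L=[];ok=abs(dth)/n<=60
        for i in range(n):
            a=np.radians(t0+dth*i/n); Y=-np.array([np.cos(a),np.sin(a),0]);X=np.cross(Y,[0,0,-1.])
            v=np.array([X@D,Y@D,-D[2]])/n/100; ok&=np.abs(v).max()<=1; L.append((v.round(4).tolist(),round(-dth/n/60,4)))
        if ok: break
        n+=1
    for l in L: print(*l)
E
python3 -c "
from h import *
go(454,-174.5,150,23)"
```

```text
at [ 264.3 -566.1  230.8] th -65.0 q6 -14.8 w 85.1 gf 0.0 F [ 0.7 -0.9 -0.8] t 0.25 tilt 0.06
[-0.675, 0.5492, 0.1616] -0.2933
[-0.8095, 0.3194, 0.1616] -0.2933
[-0.8682, 0.0598, 0.1616] -0.2933
[-0.8456, -0.2054, 0.1616] -0.2933
[-0.744, -0.4515, 0.1616] -0.2933
```

>>> jog_arm --plan '[[85, [-0.675, 0.549, 0.162], [0, 0, -0.293]], [85, [-0.675, 0.549, 0.162], [0, 0, -0.293]], [85, [-0.675, 0.549, 0.162], [0, 0, -0.293]]]'

```text
clock: 0.62
position: [302.8, -486.6, 215.1]
ee_rot: [-0.364, 0.931, 0.0, -0.0]
contact_force: [-0.4, -0.2, -0.3]
gripper_width: 85.4
grasp_force: 0.0
```

>>> jog_arm --plan '[[85, [-0.81, 0.319, 0.162], [0, 0, -0.293]], [85, [-0.81, 0.319, 0.162], [0, 0, -0.293]], [85, [-0.81, 0.319, 0.162], [0, 0, -0.293]]]'

```text
clock: 1.0
position: [340.8, -409.3, 199.0]
ee_rot: [-0.502, 0.865, -0.0, -0.0]
contact_force: [0.7, -0.2, -0.9]
gripper_width: 84.5
grasp_force: 0.0
```

>>> jog_arm --plan '[[85, [-0.868, 0.06, 0.162], [0, 0, -0.293]], [85, [-0.868, 0.06, 0.162], [0, 0, -0.293]], [85, [-0.868, 0.06, 0.162], [0, 0, -0.293]]]'

```text
clock: 1.38
position: [378.8, -331.6, 182.9]
ee_rot: [-0.627, 0.779, -0.0, -0.0]
contact_force: [-0.6, -0.6, 0.5]
gripper_width: 85.2
grasp_force: 0.0
```

>>> jog_arm --plan '[[85, [-0.846, -0.205, 0.162], [0, 0, -0.293]], [85, [-0.846, -0.205, 0.162], [0, 0, -0.293]], [85, [-0.846, -0.205, 0.162], [0, 0, -0.293]]]'

```text
clock: 1.75
position: [416.9, -253.6, 166.7]
ee_rot: [0.739, -0.674, 0.0, 0.0]
contact_force: [-0.5, 0.0, 0.1]
gripper_width: 85.1
grasp_force: 0.0
```

>>> jog_arm --plan '[[85, [-0.744, -0.452, 0.162], [0, 0, -0.293]], [85, [-0.744, -0.452, 0.162], [0, 0, -0.293]], [85, [-0.744, -0.452, 0.162], [0, 0, -0.293]], [85, [-0.744, -0.452, 0.162], [0, 0, -0.293]]]'

```text
clock: 2.25
position: [454.3, -176.2, 150.7]
ee_rot: [0.832, -0.554, 0.0, 0.0]
contact_force: [0.2, 0.4, 0.3]
gripper_width: 85.4
grasp_force: 0.0
```

```bash
python3 - <<'E'
from h import *
d=snap('scene');save(d,'s1.png',(100,140,340,320),3.3)
go(454,-174.5,8,23)
E
```

```text
at [ 454.1 -176.2  150.6] th 22.7 q6 24.7 w 84.6 gf 0.0 F [-0.6  0.4  0.2] t 2.3 tilt 0.03
[-0.0082, -0.0026, 0.7131] -0.0025
[-0.0081, -0.0026, 0.7131] -0.0025
```

View pics/s1.png

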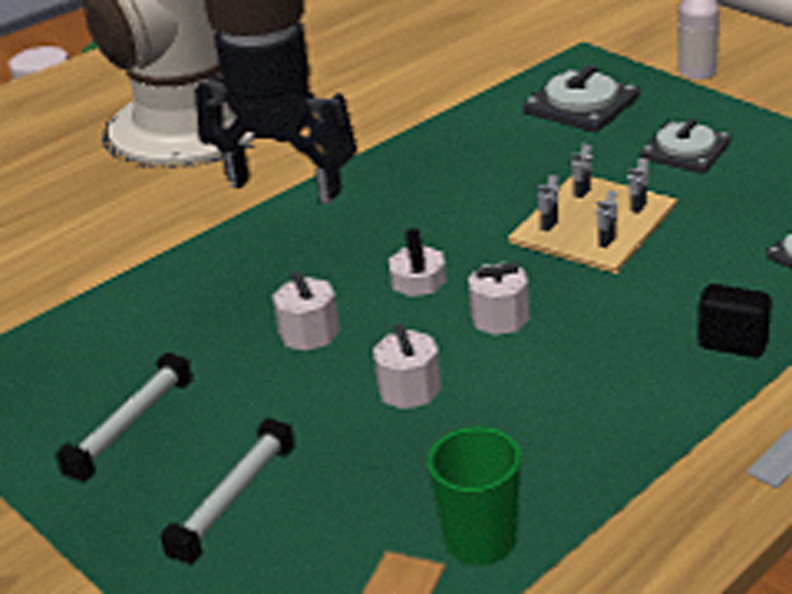

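The fingers are open at (280,180), straddling the nearest pot at (305,310). All the parts are where I measured them, so I'll descend and grip.

>>> jog_arm --plan '[[85, [-0.008, -0.003, 0.4], [0, 0, 0]], [85, [-0.008, -0.003, 0.7], [0, 0, 0]], [85, [-0.008, -0.003, 0.7], [0, 0, 0]]]'

```text
clock: 2.68
position: [452.4, -174.9, 78.8]
ee_rot: [0.833, -0.554, -0.002, 0.001]
contact_force: [0.2, 0.1, 0.5]
gripper_width: 85.0
grasp_force: 0.0
```

>>> jog_arm --plan '[[85, [-0.008, 0, 0.4], [0, 0, 0]], [85, [-0.008, 0, 0.71], [0, 0, 0]], [85, [-0.008, 0, 0.725], [0, 0, 0]], [40, [-0.008, 0, 0.725], [0, 0, 0]], [40, [-0.008, 0, 0.725], [0, 0, 0]], [40, [-0.008, 0, 0.725], [0, 0, 0]], [40, [-0.008, 0, 0.725], [0, 0, 0]], [40, [-0.008, 0, 0.725], [0, 0, 0]]]'

```text
clock: 3.68
position: [455.5, -173.4, 9.8]
ee_rot: [0.834, -0.552, 0.002, -0.001]
contact_force: [0.1, -0.5, 7.4]
gripper_width: 53.0
grasp_force: 63.7
```

```bash
python3 - <<'E'
from h import *
go(517,340,230,60)
d=snap('top');P=cloud(d);print(top_pose(d,P,(452,-174),46,60))
E
```

```text
at [ 455.5 -173.4    9.8] th 23.0 q6 24.6 w 53.0 gf 63.7 F [ 0.1 -0.5  7.4] t 3.67 tilt 0.21
[-0.8974, -0.5139, -0.4405] -0.1235
[-0.8237, -0.6253, -0.4405] -0.1235
[-0.7362, -0.7263, -0.4405] -0.1235
[-0.6364, -0.8151, -0.4405] -0.1235
[-0.526, -0.8904, -0.4405] -0.1235Traceback (most recent call last):
  File "<stdin>", line 3, in <module>
  File "h.py", line 35, in top_pose
    f=flatz(d,w&(P[...,2]>z-zw)&(P[...,2]<z+zw),z)
  File "h.py", line 28, in flatz
    v,u=np.nonzero(m); return atz(d,np.c_[u,v],z)
                              ~~~^^^^^^^^^^^^^^^^
  File "h.py", line 13, in atz
    T=np.array(d['extrinsics']); r=rays(d,uv)@T[:3,:3].T; o=T[:3,3]
                                   ~~~~^^^^^^
  File "h.py", line 10, in rays
    p=cv2.undistortPoints(np.array(uv,float).reshape(-1,1,2),np.array(d['intrinsics'],float),np.array(d['distortion'],float)).reshape(-1,2)
      ~~~~~~~~~~~~~~~~~~~^^^^^^^^^^^^^^^^^^^^^^^^^^^^^^^^^^^^^^^^^^^^^^^^^^^^^^^^^^^^^^^^^^^^^^^^^^^^^^^^^^^^^^^^^^^^^^^^^^^^
cv2.error: OpenCV(4.12.0) /io/opencv/modules/calib3d/src/undistort.dispatch.cpp:347: error: (-215:Assertion failed) CV_IS_MAT(_src) && CV_IS_MAT(_dst) && (_src->rows == 1 || _src->cols == 1) && (_dst->rows == 1 || _dst->cols == 1) && _src->cols + _src->rows - 1 == _dst->rows + _dst->cols - 1 && (CV_MAT_TYPE(_src->type) == CV_32FC2 || CV_MAT_TYPE(_src->type) == CV_64FC2) && (CV_MAT_TYPE(_dst->type) == CV_32FC2 || CV_MAT_TYPE(_dst->type) == CV_64FC2) in function 'cvUndistortPointsInternal'
```

>>> jog_arm --plan '[[40, [0, 0, -0.2], [0, 0, 0]], [40, [0, 0, -0.5], [0, 0, 0]], [40, [0, 0, -0.9], [0, 0, 0]], [40, [0, 0, -1], [0, 0, 0]], [40, [0, 0, -1], [0, 0, 0]]]'

```text
clock: 4.35
position: [454.0, -173.0, 108.4]
ee_rot: [0.833, -0.553, 0.001, -0.001]
contact_force: [0.6, -0.6, -1.3]
gripper_width: 53.2
grasp_force: 63.2
```

```bash
python3 - <<'E'
from h import *
go(517,340,180,60)
E
```

```text
at [ 454.  -173.   108.4] th 22.9 q6 24.6 w 53.2 gf 63.2 F [ 0.6 -0.6 -1.3] t 4.35 tilt 0.1
[-0.8961, -0.5154, -0.1433] -0.1237
[-0.8221, -0.6268, -0.1433] -0.1237
[-0.7342, -0.7277, -0.1433] -0.1237
[-0.6341, -0.8164, -0.1433] -0.1237
[-0.5234, -0.8915, -0.1433] -0.1237
```

>>> jog_arm --plan '[[40, [-0.45, -0.26, -0.143], [0, 0, -0.124]], [40, [-0.896, -0.515, -0.143], [0, 0, -0.124]], [40, [-0.896, -0.515, -0.143], [0, 0, -0.124]]]'

```text
clock: 4.72
position: [466.1, -68.2, 120.9]
ee_rot: [0.869, -0.495, -0.001, 0.001]
contact_force: [0.7, -0.4, -2.0]
gripper_width: 53.0
grasp_force: 63.4
```

>>> jog_arm --plan '[[40, [-0.41, -0.313, -0.143], [0, 0, -0.124]], [40, [-0.822, -0.627, -0.143], [0, 0, -0.124]], [40, [-0.822, -0.627, -0.143], [0, 0, -0.124]]]'

```text
clock: 5.1
position: [479.0, 33.9, 135.2]
ee_rot: [0.899, -0.438, -0.001, 0.001]
contact_force: [-0.1, -0.6, -1.7]
gripper_width: 53.4
grasp_force: 63.6
```

>>> jog_arm --plan '[[40, [-0.367, -0.364, -0.143], [0, 0, -0.124]], [40, [-0.734, -0.728, -0.143], [0, 0, -0.124]], [40, [-0.734, -0.728, -0.143], [0, 0, -0.124]]]'

```text
clock: 5.48
position: [491.7, 136.0, 149.5]
ee_rot: [0.925, -0.38, -0.001, 0.001]
contact_force: [0.5, -0.8, -1.1]
gripper_width: 53.6
grasp_force: 63.8
```

>>> jog_arm --plan '[[40, [-0.317, -0.408, -0.143], [0, 0, -0.124]], [40, [-0.634, -0.816, -0.143], [0, 0, -0.124]], [40, [-0.634, -0.816, -0.143], [0, 0, -0.124]]]'

```text
clock: 5.85
position: [504.2, 238.0, 163.5]
ee_rot: [0.948, -0.319, -0.001, 0.001]
contact_force: [-0.6, -0.8, -1.0]
gripper_width: 53.3
grasp_force: 63.9
```

>>> jog_arm --plan '[[40, [-0.26, -0.445, -0.143], [0, 0, -0.124]], [40, [-0.523, -0.891, -0.143], [0, 0, -0.124]], [40, [-0.523, -0.891, -0.143], [0, 0, -0.124]], [40, [-0.523, -0.891, -0.143], [0, 0, -0.124]], [40, [-0.523, -0.891, -0.143], [0, 0, -0.124]], [40, [-0.523, -0.891, -0.143], [0, 0, -0.124]]]'

```text
clock: 6.6
position: [516.5, 338.5, 179.4]
ee_rot: [0.966, -0.258, -0.0, 0.0]
contact_force: [0.6, -0.2, -0.6]
gripper_width: 53.4
grasp_force: 64.1
```

```bash
python3 - <<'E'
from h import *
go(517,340,60,60)
for n in('top','scene'):
  d=snap(n);P=cloud(d)
  uv=np.array([517,340,200]) # project
  T=np.linalg.inv(d['extrinsics'])
  for X in((517,340,20),(517,340,190)):
    print(n,X,cv2.projectPoints(np.array([X],float),cv2.Rodrigues(T[:3,:3])[0],T[:3,3],np.array(d['intrinsics'],float),np.array(d['distortion'],float))[0].ravel().round())
  cx,cy=(165,225) if n=='top' else (320,160)
  save(d,n+'2.png',(cx-60,cy-80,cx+80,cy+40),5)
E
```

```text
at [516.5 338.5 179.4] th 60.0 q6 11.8 w 53.4 gf 64.1 F [ 0.6 -0.2 -0.6] t 6.6 tilt 0.02
[-0.0017, -0.0077, 0.5969] 0.0004
[-0.0017, -0.0077, 0.5969] 0.0004
top (517, 340, 20) [181. 233.]
top (517, 340, 190) [160. 223.]
scene (517, 340, 20) [307. 181.]
scene (517, 340, 190) [308. 140.]
```

>>> jog_arm --plan '[[40, [-0.002, -0.02, 0.4], [0, 0, 0]], [40, [-0.002, -0.02, 0.8], [0, 0, 0]], [40, [-0.002, -0.02, 1], [0, 0, 0]], [40, [-0.002, -0.02, 1], [0, 0, 0]]]'

```text
clock: 7.2
position: [516.4, 340.6, 77.6]
ee_rot: [0.966, -0.258, -0.001, 0.002]
contact_force: [0.7, 0.4, -0.4]
gripper_width: 53.3
grasp_force: 64.1
```

>>> jog_arm --plan '[[40, [0, 0, 0.1], [0, 0, 0]], [40, [0, 0, 0.2], [0, 0, 0]], [40, [0, 0, 0.28], [0, 0, 0]], [40, [0, 0, 0.32], [0, 0, 0]], [40, [0, 0, 0.36], [0, 0, 0]], [40, [0, 0, 0.4], [0, 0, 0]], [40, [0, 0, 0.4], [0, 0, 0]], [40, [0, 0, 0.4], [0, 0, 0]]]'

```text
clock: 8.2
position: [517.4, 341.7, 39.5]
ee_rot: [0.966, -0.258, 0.0, -0.0]
contact_force: [-0.0, -0.3, -1.5]
gripper_width: 53.4
grasp_force: 64.1
```

```bash
python3 - <<'E'
from h import *
go(517,340,30,60)
E
```

```text
at [517.4 341.7  39.5] th 60.1 q6 11.7 w 53.4 gf 64.1 F [-0.  -0.3 -1.5] t 8.2 tilt 0.02
[0.0053, 0.017, 0.0949] 0.0022
```

The pot is 4 mm below the blocked height with no contact force, so the slot has gone over the bar. I'll lower it to the face.

>>> jog_arm --plan '[[40, [0, 0, 0.04], [0, 0, 0]], [40, [0, 0, 0.08], [0, 0, 0]], [40, [0, 0, 0.1], [0, 0, 0]], [40, [0, 0, 0.105], [0, 0, 0]], [40, [0, 0, 0.105], [0, 0, 0]]]'

```text
clock: 8.82
position: [517.1, 341.4, 29.9]
ee_rot: [0.966, -0.258, -0.0, 0.0]
contact_force: [-2.7, -1.2, 5.7]
gripper_width: 53.4
grasp_force: 64.8
```

```bash
python3 - <<'E'
from h import *
go(517,340,30,60); print(read_state()['wrist_torque'])
E
```

```text
at [517.1 341.4  29.9] th 60.1 q6 11.7 w 53.4 gf 64.8 F [-2.7 -1.2  5.7] t 8.82 tilt 0.03
[0.0067, 0.0127, -0.0015] 0.0025
[-0.35899407  0.72800832  0.00913434]
```

>>> jog_arm --plan '[[40, [0, 0, -0.005], [0, 0, 0.14]], [40, [0, 0, -0.005], [0, 0, 0.28]], [40, [0, 0, -0.005], [0, 0, 0.42]], [40, [0, 0, -0.005], [0, 0, 0.56]], [40, [0, 0, -0.005], [0, 0, 0.7]], [40, [0, 0, -0.005], [0, 0, 0.84]], [40, [0, 0, -0.005], [0, 0, 1]], [40, [0, 0, -0.005], [0, 0, 1]]]'

```text
clock: 9.82
position: [517.8, 342.1, 29.9]
ee_rot: [0.709, -0.706, 0.0, -0.001]
contact_force: [0.2, -0.0, 2.5]
gripper_width: 53.2
grasp_force: 64.3
```

>>> jog_arm --plan '[[40, [0, 0, 0], [0, 0, 0.14]], [40, [0, 0, 0], [0, 0, 0.28]], [40, [0, 0, 0], [0, 0, 0.4]], [40, [0, 0, 0], [0, 0, 0.48]], [40, [0, 0, 0], [0, 0, 0.52]], [40, [0, 0, 0], [0, 0, 0.54]], [40, [0, 0, 0], [0, 0, 0.54]]]'

```text
clock: 10.7
position: [517.4, 341.6, 29.8]
ee_rot: [-0.483, 0.875, -0.0, 0.0]
contact_force: [-0.2, -0.9, 5.3]
gripper_width: 53.4
grasp_force: 64.7
```

```bash
python3 - <<'E'
from h import *
go(517,341,130,-29); print(read_state()['wrist_torque'])
E
```

```text
at [517.4 341.6  29.8] th -32.2 q6 -80.6 w 53.4 gf 64.7 F [-0.2 -0.9  5.3] t 10.7 tilt 0.03
[0.0039, 0.0001, -0.5009] -0.0264
[0.0039, 0.0002, -0.5009] -0.0264
[-0.35685313  0.01806931  0.07111645]
```

>>> jog_arm --plan '[[40, [0, 0, 0], [0, 0, 0.02]], [40, [0, 0, 0], [0, 0, 0.04]], [40, [0, 0, 0], [0, 0, 0.06]], [40, [0, 0, 0], [0, 0, 0.06]]]'

```text
clock: 11.2
position: [516.9, 341.4, 29.8]
ee_rot: [-0.456, 0.89, -0.0, -0.0]
contact_force: [-2.3, -1.4, 6.0]
gripper_width: 53.5
grasp_force: 64.9
```

```bash
python3 - <<'E'
from h import *
go(517,341,130,-29); print(read_state()['wrist_torque'])
E
```

```text
at [516.9 341.4  29.8] th -35.7 q6 -84.2 w 53.5 gf 64.9 F [-2.3 -1.4  6. ] t 11.2 tilt 0.06
[0.0013, -0.0013, -0.5008] -0.0561
[0.0013, -0.0012, -0.5008] -0.0561
[-0.56466583  0.50416216  0.45453429]
```

The stop is felt at 0.45 N m, after a turn of about 95.7°. I'll release and rise.

>>> jog_arm --plan '[[85, [0, 0, 0], [0, 0, 0]], [85, [0, 0, 0], [0, 0, 0]], [85, [0, 0, 0], [0, 0, 0]], [85, [0, 0, -0.3], [0, 0, 0]], [85, [0, 0, -0.8], [0, 0, 0]], [85, [0, 0, -1], [0, 0, 0]], [85, [0, 0, -1], [0, 0, 0]]]'

```text
clock: 12.08
position: [518.0, 342.4, 131.1]
ee_rot: [-0.455, 0.891, 0.001, 0.002]
contact_force: [0.5, -0.6, -0.6]
gripper_width: 85.3
grasp_force: 0.0
```

```bash
python3 - <<'E'
from h import *
for n in('top','scene'):
  d=snap(n);P=cloud(d)
  for nm,c,z in(('A',(578,-37),46),('B',(590,-167),46)):print(n,nm,*top_pose(d,P,c,z,z+14))
go(591,-168,150,15.6)
E
```

```text
top A [576.7 -35. ] 2312 [576.6 -34.7] 56.0 39.7 24
top B [ 589.2 -166. ] 2230 [ 589.8 -165.7] 149.9 40.6 17
scene A [581.2 -39.4] 2124 [582.5 -41.3] 53.8 47.6 38
scene B [ 593.5 -169.6] 2168 [ 594. -171.] 151.8 57.3 30
at [516.6 341.2 128.2] th -35.9 q6 -84.3 w 85.1 gf 0.0 F [ 0.3 -0.3 -0.6] t 12.18 tilt 0.11
[0.6147, -0.598, -0.0364] -0.1431
[0.6971, -0.4996, -0.0364] -0.1431
[0.7638, -0.3899, -0.0364] -0.1431
[0.8135, -0.2716, -0.0364] -0.1431
[0.8449, -0.1471, -0.0364] -0.1431
[0.8574, -0.0194, -0.0364] -0.1431
```

>>> jog_arm --plan '[[85, [0.615, -0.598, -0.036], [0, 0, -0.143]], [85, [0.615, -0.598, -0.036], [0, 0, -0.143]], [85, [0.615, -0.598, -0.036], [0, 0, -0.143]]]'

```text
clock: 12.55
position: [529.4, 254.9, 131.7]
ee_rot: [-0.519, 0.855, -0.0, -0.001]
contact_force: [0.3, 1.3, -0.2]
gripper_width: 85.1
grasp_force: 0.0
```

>>> jog_arm --plan '[[85, [0.697, -0.5, -0.036], [0, 0, -0.143]], [85, [0.697, -0.5, -0.036], [0, 0, -0.143]], [85, [0.697, -0.5, -0.036], [0, 0, -0.143]]]'

```text
clock: 12.92
position: [542.2, 171.3, 135.9]
ee_rot: [-0.582, 0.813, 0.0, -0.0]
contact_force: [-0.5, -0.8, 0.2]
gripper_width: 85.3
grasp_force: 0.0
```

>>> jog_arm --plan '[[85, [0.764, -0.39, -0.036], [0, 0, -0.143]], [85, [0.764, -0.39, -0.036], [0, 0, -0.143]], [85, [0.764, -0.39, -0.036], [0, 0, -0.143]]]'

```text
clock: 13.3
position: [554.9, 87.1, 139.7]
ee_rot: [-0.641, 0.767, 0.0, -0.0]
contact_force: [-0.7, 0.6, -0.3]
gripper_width: 85.2
grasp_force: 0.0
```

>>> jog_arm --plan '[[85, [0.814, -0.272, -0.036], [0, 0, -0.143]], [85, [0.814, -0.272, -0.036], [0, 0, -0.143]], [85, [0.814, -0.272, -0.036], [0, 0, -0.143]]]'

```text
clock: 13.68
position: [567.5, 2.5, 143.3]
ee_rot: [-0.697, 0.717, 0.0, 0.0]
contact_force: [0.1, 1.1, 0.1]
gripper_width: 84.8
grasp_force: 0.0
```

>>> jog_arm --plan '[[85, [0.845, -0.147, -0.036], [0, 0, -0.143]], [85, [0.845, -0.147, -0.036], [0, 0, -0.143]], [85, [0.845, -0.147, -0.036], [0, 0, -0.143]]]'

```text
clock: 14.05
position: [580.0, -82.2, 146.9]
ee_rot: [0.749, -0.663, -0.0, -0.0]
contact_force: [0.3, 0.2, -0.2]
gripper_width: 85.1
grasp_force: 0.0
```

>>> jog_arm --plan '[[85, [0.857, -0.019, -0.036], [0, 0, -0.143]], [85, [0.857, -0.019, -0.036], [0, 0, -0.143]], [85, [0.857, -0.019, -0.036], [0, 0, -0.143]], [85, [0.857, -0.019, -0.036], [0, 0, -0.143]], [85, [0.857, -0.019, -0.036], [0, 0, -0.143]]]'

```text
clock: 14.68
position: [591.9, -165.9, 150.9]
ee_rot: [0.797, -0.604, -0.0, -0.0]
contact_force: [0.2, 1.3, -0.2]
gripper_width: 85.1
grasp_force: 0.0
```

```bash
python3 - <<'E'
from h import *
for n in('top','scene'):
  d=snap(n);P=cloud(d)
  print(n,'tower',*top_pose(d,P,(517,341),66,80))
d=snap('scene');P=cloud(d);print(*top_pose(d,P,(590,-167),46,60))
go(591,-168,10,15.6)
E
```

```text
top tower [514.7 340. ] 2165 [514.5 338.9] 103.8 40.0 34
scene tower [519.7 334.7] 2108 [521.9 330.4] 109.1 56.0 16
[ 593.1 -170.1] 2282 [ 594. -171.] 151.8 57.3 30
at [ 591.9 -166.7  151. ] th 15.7 q6 16.3 w 85.0 gf 0.0 F [ 1.  -0.5 -0. ] t 14.82 tilt 0.01
[0.0052, 0.0061, 0.7051] 0.0006
[0.0052, 0.0061, 0.7051] 0.0006
```

>>> jog_arm --plan '[[85, [0, 0, 0.4], [0, 0, 0]], [85, [0, 0, 0.7], [0, 0, 0]], [85, [0, 0, 0.7], [0, 0, 0]]]'

```text
clock: 15.2
position: [590.0, -167.2, 78.6]
ee_rot: [0.797, -0.605, -0.002, 0.002]
contact_force: [0.3, -0.0, 0.9]
gripper_width: 85.0
grasp_force: 0.0
```

>>> jog_arm --plan '[[85, [0, 0, 0.4], [0, 0, 0]], [85, [0, 0, 0.7], [0, 0, 0]], [85, [0, 0, 0.705], [0, 0, 0]], [40, [0, 0, 0.705], [0, 0, 0]], [40, [0, 0, 0.705], [0, 0, 0]], [40, [0, 0, 0.705], [0, 0, 0]], [40, [0, 0, 0.705], [0, 0, 0]], [40, [0, 0, 0.705], [0, 0, 0]]]'

```text
clock: 16.2
position: [593.5, -167.7, 12.9]
ee_rot: [0.797, -0.604, 0.002, -0.001]
contact_force: [-0.8, 1.6, 6.8]
gripper_width: 53.1
grasp_force: 64.5
```

```bash
python3 - <<'E'
from h import *
go(591,-168,10); 
E
```

```text
at [ 593.5 -167.7   12.9] th 15.7 q6 16.4 w 53.1 gf 64.5 F [-0.8  1.6  6.8] t 16.2 tilt 0.25
[-0.0039, 0.0253, 0.0287] -0.0
```

>>> jog_arm --plan '[[40, [0, 0, -0.2], [0, 0, 0]], [40, [0, 0, -0.5], [0, 0, 0]], [40, [0, 0, -0.9], [0, 0, 0]], [40, [0, 0, -1], [0, 0, 0]], [40, [0, 0, -1], [0, 0, 0]], [40, [0, 0, -1], [0, 0, 0]]]'

```text
clock: 16.95
position: [590.6, -167.4, 108.7]
ee_rot: [0.796, -0.605, -0.001, 0.001]
contact_force: [-0.3, 0.0, -1.7]
gripper_width: 53.2
grasp_force: 63.8
```

```bash
python3 - <<'E'
from h import *
for n in('top',):
  d=snap(n);P=cloud(d)
  print(n,'B in air',*top_pose(d,P,(590,-167),146,160))
go(517.5,341.5,180,15.6+45)
E
```

```text
top B in air [ 583.7 -150.6] 780 [ 576.9 -158.5] 163.4 15.1 14
at [ 590.7 -167.4  108.6] th 15.6 q6 16.4 w 53.2 gf 63.8 F [ 1.4  0.6 -2.2] t 17.0 tilt 0.2
[-0.8498, -0.1104, -0.119] -0.125
[-0.8281, -0.2204, -0.119] -0.125
[-0.7922, -0.3267, -0.119] -0.125
[-0.7428, -0.4273, -0.119] -0.125
[-0.6807, -0.5206, -0.119] -0.125
[-0.6069, -0.6051, -0.119] -0.125
```

```bash
python3 - <<'E'
from h import *
go(517.3,341.6,180,56.5)
E
```

```text
at [ 590.7 -167.4  108.6] th 15.6 q6 16.4 w 53.2 gf 63.8 F [ 1.4  0.6 -2.2] t 17.0 tilt 0.2
[-0.8501, -0.1101, -0.119] -0.1137
[-0.831, -0.2103, -0.119] -0.1137
[-0.8001, -0.3075, -0.119] -0.1137
[-0.758, -0.4003, -0.119] -0.1137
[-0.7051, -0.4875, -0.119] -0.1137
[-0.6422, -0.5677, -0.119] -0.1137
```

>>> jog_arm --plan '[[40, [-0.425, -0.055, -0.119], [0, 0, -0.114]], [40, [-0.85, -0.11, -0.119], [0, 0, -0.114]], [40, [-0.85, -0.11, -0.119], [0, 0, -0.114]]]'

```text
clock: 17.38
position: [578.7, -80.6, 121.2]
ee_rot: [0.832, -0.555, -0.001, 0.001]
contact_force: [-0.6, -0.1, -1.4]
gripper_width: 53.0
grasp_force: 63.7
```

>>> jog_arm --plan '[[40, [-0.415, -0.105, -0.119], [0, 0, -0.114]], [40, [-0.831, -0.21, -0.119], [0, 0, -0.114]], [40, [-0.831, -0.21, -0.119], [0, 0, -0.114]]]'

```text
clock: 17.75
position: [566.8, 3.5, 133.5]
ee_rot: [0.864, -0.504, -0.001, 0.0]
contact_force: [-0.5, 0.6, -1.8]
gripper_width: 53.3
grasp_force: 63.6
```

>>> jog_arm --plan '[[40, [-0.4, -0.154, -0.119], [0, 0, -0.114]], [40, [-0.8, -0.307, -0.119], [0, 0, -0.114]], [40, [-0.8, -0.307, -0.119], [0, 0, -0.114]]]'

```text
clock: 18.12
position: [554.8, 87.8, 145.4]
ee_rot: [0.892, -0.452, -0.0, 0.0]
contact_force: [-0.7, -0.8, -1.2]
gripper_width: 53.5
grasp_force: 63.6
```

>>> jog_arm --plan '[[40, [-0.38, -0.2, -0.119], [0, 0, -0.114]], [40, [-0.758, -0.4, -0.119], [0, 0, -0.114]], [40, [-0.758, -0.4, -0.119], [0, 0, -0.114]]]'

```text
clock: 18.5
position: [542.6, 172.3, 157.3]
ee_rot: [0.917, -0.398, -0.0, 0.0]
contact_force: [0.5, -1.3, -1.7]
gripper_width: 53.3
grasp_force: 63.6
```

>>> jog_arm --plan '[[40, [-0.352, -0.244, -0.119], [0, 0, -0.114]], [40, [-0.705, -0.487, -0.119], [0, 0, -0.114]], [40, [-0.705, -0.487, -0.119], [0, 0, -0.114]]]'

```text
clock: 18.88
position: [530.3, 256.8, 169.1]
ee_rot: [0.939, -0.343, -0.0, 0.0]
contact_force: [0.7, -0.8, -1.6]
gripper_width: 52.8
grasp_force: 63.7
```

>>> jog_arm --plan '[[40, [-0.321, -0.284, -0.119], [0, 0, -0.114]], [40, [-0.642, -0.568, -0.119], [0, 0, -0.114]], [40, [-0.642, -0.568, -0.119], [0, 0, -0.114]], [40, [-0.642, -0.568, -0.119], [0, 0, -0.114]], [40, [-0.642, -0.568, -0.119], [0, 0, -0.114]], [40, [-0.642, -0.568, -0.119], [0, 0, -0.114]]]'

```text
clock: 19.62
position: [518.0, 340.1, 181.8]
ee_rot: [0.958, -0.288, -0.0, 0.0]
contact_force: [0.7, -0.4, -1.8]
gripper_width: 53.1
grasp_force: 63.8
```

```bash
python3 - <<'E'
from h import *
go(517.3,341.6,98,56.5)
d=snap('scene');save(d,'s3.png',(250,80,370,200),5)
E
```

```text
at [518.  340.1 181.8] th 56.6 q6 8.3 w 53.1 gf 63.8 F [ 0.7 -0.4 -1.8] t 19.62 tilt 0.02
[-0.0143, -0.0087, 0.8384] 0.0011
```

View pics/s3.png

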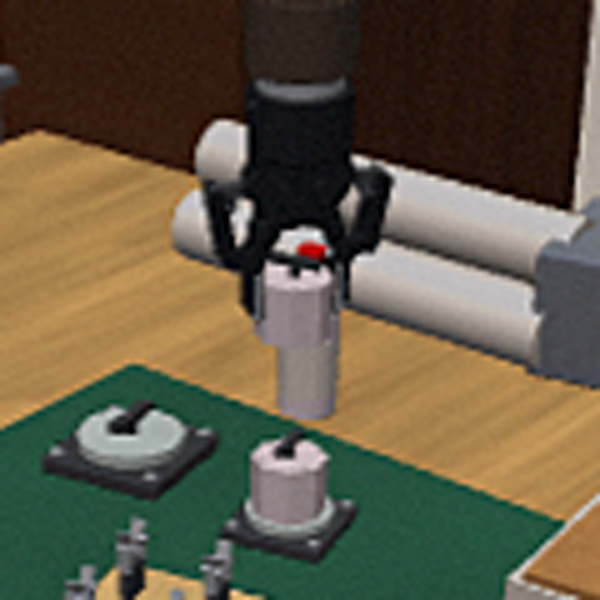

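The first pot sits flush on the middle base at (290,490). The held pot is at (297,305) with its bar square to the one below. Lowering.

>>> jog_arm --plan '[[40, [-0.01, -0.009, 0.3], [0, 0, 0]], [40, [-0.01, -0.009, 0.6], [0, 0, 0]], [40, [-0.01, -0.009, 0.8], [0, 0, 0]], [40, [-0.01, -0.009, 0.84], [0, 0, 0]], [40, [-0.01, -0.009, 0.84], [0, 0, 0]], [40, [-0.01, -0.009, 0.84], [0, 0, 0]]]'

```text
clock: 20.42
position: [518.0, 343.1, 99.1]
ee_rot: [0.958, -0.287, 0.001, -0.001]
contact_force: [0.0, -0.4, -0.7]
gripper_width: 53.1
grasp_force: 63.8
```

>>> jog_arm --plan '[[40, [0, 0, 0.04], [0, 0, 0]], [40, [0, 0, 0.07], [0, 0, 0]], [40, [0, 0, 0.1], [0, 0, 0]], [40, [0, 0, 0.1], [0, 0, 0]], [40, [0, 0, 0.1], [0, 0, 0]]]'

```text
clock: 21.05
position: [517.4, 342.6, 87.8]
ee_rot: [0.958, -0.287, 0.0, 0.0]
contact_force: [-0.2, 0.6, -1.4]
gripper_width: 53.2
grasp_force: 63.8
```

```bash
python3 - <<'E'
from h import *
go(517.3,341.6,79,56.5); print(read_state()['wrist_torque'])
E
```

```text
at [517.4 342.6  87.8] th 56.6 q6 8.2 w 53.2 gf 63.8 F [-0.2  0.6 -1.4] t 21.05 tilt 0.0
[0.0047, 0.0086, 0.0881] 0.0025
[-0.02591887  0.00351761  0.05287687]
```

>>> jog_arm --plan '[[40, [0, 0, 0.04], [0, 0, 0]], [40, [0, 0, 0.07], [0, 0, 0]], [40, [0, 0, 0.085], [0, 0, 0]], [40, [0, 0, 0.1], [0, 0, 0]], [40, [0, 0, 0.1], [0, 0, 0]], [40, [0, 0, 0.1], [0, 0, 0]]]'

```text
clock: 21.8
position: [517.3, 342.5, 78.9]
ee_rot: [0.958, -0.287, 0.0, -0.0]
contact_force: [-3.7, -1.2, 5.0]
gripper_width: 53.4
grasp_force: 64.4
```

```bash
python3 - <<'E'
from h import *
go(517.3,341.6,79,56.5); print(read_state()['wrist_torque'])
E
```

```text
at [517.3 342.5  78.9] th 56.7 q6 8.2 w 53.4 gf 64.4 F [-3.7 -1.2  5. ] t 21.8 tilt 0.02
[0.0046, 0.0076, -0.0009] 0.0027
[-0.38479619  0.77931725  0.00780908]
```

>>> jog_arm --plan '[[40, [0, 0, -0.005], [0, 0, 0.14]], [40, [0, 0, -0.005], [0, 0, 0.28]], [40, [0, 0, -0.005], [0, 0, 0.42]], [40, [0, 0, -0.005], [0, 0, 0.56]], [40, [0, 0, -0.005], [0, 0, 0.7]], [40, [0, 0, -0.005], [0, 0, 0.84]], [40, [0, 0, -0.005], [0, 0, 1]], [40, [0, 0, -0.005], [0, 0, 1]]]'

```text
clock: 22.8
position: [518.1, 342.5, 78.9]
ee_rot: [-0.687, 0.727, -0.0, 0.001]
contact_force: [1.7, -1.7, 2.4]
gripper_width: 53.1
grasp_force: 64.2
```

>>> jog_arm --plan '[[40, [0, 0, 0], [0, 0, 0.14]], [40, [0, 0, 0], [0, 0, 0.28]], [40, [0, 0, 0], [0, 0, 0.4]], [40, [0, 0, 0], [0, 0, 0.46]], [40, [0, 0, 0], [0, 0, 0.5]], [40, [0, 0, 0], [0, 0, 0.53]], [40, [0, 0, 0], [0, 0, 0.53]]]'

```text
clock: 23.68
position: [517.2, 342.5, 78.9]
ee_rot: [-0.461, 0.887, -0.0, -0.0]
contact_force: [-1.8, -1.8, 5.0]
gripper_width: 53.1
grasp_force: 64.6
```

```bash
python3 - <<'E'
from h import *
go(517.3,341.6,79); print(read_state()['wrist_torque'])
E
```

```text
at [517.2 342.5  78.9] th -35.1 q6 -83.5 w 53.1 gf 64.6 F [-1.8 -1.8  5. ] t 23.68 tilt 0.01
[0.0063, -0.0062, -0.0008] -0.0
[-0.55822223  0.48408203  0.01449956]
```

>>> jog_arm --plan '[[40, [0, 0, 0], [0, 0, 0.02]], [40, [0, 0, 0], [0, 0, 0.04]], [40, [0, 0, 0], [0, 0, 0.04]]]'

```text
clock: 24.05
position: [516.7, 342.3, 78.9]
ee_rot: [-0.443, 0.897, -0.0, -0.001]
contact_force: [-4.0, -2.0, 6.7]
gripper_width: 52.9
grasp_force: 64.7
```

```bash
python3 - <<'E'
from h import *
go(517.3,341.6,79); print(read_state()['wrist_torque'])
E
```

```text
at [516.7 342.3  78.9] th -37.4 q6 -85.9 w 52.9 gf 64.7 F [-4.  -2.   6.7] t 24.05 tilt 0.07
[0.0018, -0.0085, -0.0008] -0.0
[-0.65193676  0.82706134  0.05378789]
```

>>> jog_arm --plan '[[40, [0, 0, 0], [0, 0, 0.02]], [40, [0, 0, 0], [0, 0, 0.04]], [40, [0, 0, 0], [0, 0, 0.05]], [40, [0, 0, 0], [0, 0, 0.05]]]'

```text
clock: 24.55
position: [516.4, 342.1, 78.9]
ee_rot: [-0.42, 0.908, -0.0, -0.001]
contact_force: [-3.8, -2.3, 6.1]
gripper_width: 53.3
grasp_force: 64.8
```

```bash
python3 - <<'E'
from h import *
go(517.3,341.6,79); print(read_state()['wrist_torque'])
E
```

```text
at [516.4 342.1  78.9] th -40.4 q6 -88.8 w 53.3 gf 64.8 F [-3.8 -2.3  6.1] t 24.55 tilt 0.12
[-0.0016, -0.0101, -0.001] -0.0
[-0.63471959  1.08638024  0.36540953]
```

>>> jog_arm --plan '[[85, [0, 0, 0], [0, 0, 0]], [85, [0, 0, 0], [0, 0, 0]], [85, [0, 0, 0], [0, 0, 0]], [85, [0, 0, -0.3], [0, 0, 0]], [85, [0, 0, -0.8], [0, 0, 0]], [85, [0, 0, -1], [0, 0, 0]], [85, [0, 0, -1], [0, 0, 0]]]'

```text
clock: 25.42
position: [518.1, 343.3, 180.1]
ee_rot: [-0.418, 0.908, 0.001, 0.002]
contact_force: [-0.0, 0.6, 0.1]
gripper_width: 84.9
grasp_force: 0.0
```

```bash
python3 - <<'E'
from h import *
for n in('top','scene'):
  d=snap(n);P=cloud(d)
  for nm,c,z,b in(('A',(578,-37),46,60),('L',(469,-46),24,50)):print(n,nm,*top_pose(d,P,c,z,b))
go(579,-36,150,55)
E
```

```text
top A [576.7 -34.9] 2312 [576.8 -34.7] 56.2 40.6 23
top L [467.8 -44.4] 2280 [468.4 -43.7] 143.1 50.1 72
scene A [581.  -38.4] 2075 [582.9 -40.6] 51.5 48.5 37
scene L [471.3 -48.3] 2092 [475.  -50.8] 144.0 58.6 33
at [516.7 342.1 177.1] th -40.6 q6 -89.0 w 84.8 gf 0.0 F [-0.9  1.5  0.3] t 25.52 tilt 0.11
[0.6167, -0.7331, 0.0676] -0.3982
[0.8608, -0.4205, 0.0676] -0.3982
[0.9574, -0.0358, 0.0676] -0.3982
[0.8898, 0.3551, 0.0676] -0.3982
```

>>> jog_arm --plan '[[85, [0.617, -0.733, 0.068], [0, 0, -0.398]], [85, [0.617, -0.733, 0.068], [0, 0, -0.398]], [85, [0.617, -0.733, 0.068], [0, 0, -0.398]], [85, [0.617, -0.733, 0.068], [0, 0, -0.398]]]'

```text
clock: 26.02
position: [532.4, 247.1, 169.7]
ee_rot: [-0.597, 0.803, 0.0, -0.002]
contact_force: [-0.4, -0.1, 0.4]
gripper_width: 84.8
grasp_force: 0.0
```

>>> jog_arm --plan '[[85, [0.861, -0.42, 0.068], [0, 0, -0.398]], [85, [0.861, -0.42, 0.068], [0, 0, -0.398]], [85, [0.861, -0.42, 0.068], [0, 0, -0.398]], [85, [0.861, -0.42, 0.068], [0, 0, -0.398]]]'

```text
clock: 26.52
position: [548.2, 153.4, 163.8]
ee_rot: [0.75, -0.662, -0.0, 0.001]
contact_force: [0.2, 0.3, 0.2]
gripper_width: 85.1
grasp_force: 0.0
```

>>> jog_arm --plan '[[85, [0.957, -0.036, 0.068], [0, 0, -0.398]], [85, [0.957, -0.036, 0.068], [0, 0, -0.398]], [85, [0.957, -0.036, 0.068], [0, 0, -0.398]], [85, [0.957, -0.036, 0.068], [0, 0, -0.398]]]'

```text
clock: 27.02
position: [564.0, 59.3, 157.4]
ee_rot: [0.87, -0.492, -0.0, 0.0]
contact_force: [0.4, -0.5, 0.3]
gripper_width: 85.0
grasp_force: 0.0
```

>>> jog_arm --plan '[[85, [0.89, 0.355, 0.068], [0, 0, -0.398]], [85, [0.89, 0.355, 0.068], [0, 0, -0.398]], [85, [0.89, 0.355, 0.068], [0, 0, -0.398]], [85, [0.89, 0.355, 0.068], [0, 0, -0.398]], [85, [0.89, 0.355, 0.068], [0, 0, -0.398]]]'

```text
clock: 27.65
position: [579.7, -34.6, 151.1]
ee_rot: [0.954, -0.301, -0.0, -0.0]
contact_force: [0.5, 0.5, -0.3]
gripper_width: 84.7
grasp_force: 0.0
```

```bash
python3 - <<'E'
from h import *
d=snap('scene');P=cloud(d);print(*top_pose(d,P,(578,-37),46,60))
d=snap('top');P=cloud(d)
print('tower',*top_pose(d,P,(517,341),112,126))
go(579,-36,10,55)
E
```

```text
[581.  -38.5] 2083 [581.9 -41.2] 54.1 49.7 35
tower [515.  342.2] 2174 [514.7 342.2] 96.8 43.7 38
at [579.6 -34.7 151.2] th 55.0 q6 42.4 w 84.8 gf 0.0 F [ 0.3 -0.3 -0.7] t 27.75 tilt 0.01
[0.0011, 0.0071, 0.7059] -0.0001
[0.0011, 0.0071, 0.7059] -0.0001
```

>>> jog_arm --plan '[[85, [0, 0.005, 0.4], [0, 0, 0]], [85, [0, 0.005, 0.7], [0, 0, 0]], [85, [0, 0.005, 0.7], [0, 0, 0]]]'

```text
clock: 28.12
position: [577.6, -35.8, 79.0]
ee_rot: [0.954, -0.301, -0.002, 0.001]
contact_force: [-0.2, -0.5, -0.1]
gripper_width: 84.9
grasp_force: 0.0
```

>>> jog_arm --plan '[[85, [0, 0, 0.4], [0, 0, 0]], [85, [0, 0, 0.7], [0, 0, 0]], [85, [0, 0, 0.705], [0, 0, 0]], [40, [0, 0, 0.705], [0, 0, 0]], [40, [0, 0, 0.705], [0, 0, 0]], [40, [0, 0, 0.705], [0, 0, 0]], [40, [0, 0, 0.705], [0, 0, 0]], [40, [0, 0, 0.705], [0, 0, 0]]]'

```text
clock: 29.12
position: [581.1, -35.6, 13.0]
ee_rot: [0.954, -0.301, 0.002, -0.001]
contact_force: [-1.2, 0.7, 7.3]
gripper_width: 53.7
grasp_force: 64.2
```

>>> jog_arm --plan '[[40, [0, 0, -0.2], [0, 0, 0]], [40, [0, 0, -0.5], [0, 0, 0]], [40, [0, 0, -0.9], [0, 0, 0]], [40, [0, 0, -1], [0, 0, 0]], [40, [0, 0, -1], [0, 0, 0]], [40, [0, 0, -1], [0, 0, 0]]]'

```text
clock: 29.88
position: [578.0, -36.1, 109.0]
ee_rot: [0.954, -0.301, -0.002, 0.001]
contact_force: [-0.1, -0.3, -1.1]
gripper_width: 52.9
grasp_force: 63.5
```

```bash
python3 - <<'E'
from h import *
go(517.3,342,215,6)
E
```

```text
at [578.  -36.1 109. ] th 54.9 q6 42.5 w 52.9 gf 63.5 F [-0.1 -0.3 -1.1] t 29.88 tilt 0.19
[-0.6673, -0.6864, -0.265] 0.2039
[-0.7976, -0.5294, -0.265] 0.2039
[-0.8917, -0.3484, -0.265] 0.2039
[-0.9452, -0.1515, -0.265] 0.2039
```

>>> jog_arm --plan '[[40, [-0.334, -0.343, -0.265], [0, 0, 0.204]], [40, [-0.667, -0.686, -0.265], [0, 0, 0.204]], [40, [-0.667, -0.686, -0.265], [0, 0, 0.204]]]'

```text
clock: 30.25
position: [563.1, 60.9, 135.9]
ee_rot: [0.917, -0.399, -0.001, 0.001]
contact_force: [-0.6, -0.6, -1.7]
gripper_width: 53.2
grasp_force: 63.7
```

>>> jog_arm --plan '[[40, [-0.4, -0.265, -0.265], [0, 0, 0.204]], [40, [-0.798, -0.529, -0.265], [0, 0, 0.204]], [40, [-0.798, -0.529, -0.265], [0, 0, 0.204]]]'

```text
clock: 30.62
position: [548.1, 154.9, 162.4]
ee_rot: [0.869, -0.495, -0.001, 0.001]
contact_force: [-0.5, -0.1, -0.9]
gripper_width: 53.3
grasp_force: 63.7
```

>>> jog_arm --plan '[[40, [-0.445, -0.174, -0.265], [0, 0, 0.204]], [40, [-0.892, -0.348, -0.265], [0, 0, 0.204]], [40, [-0.892, -0.348, -0.265], [0, 0, 0.204]]]'

```text
clock: 31.0
position: [533.0, 248.9, 188.8]
ee_rot: [0.811, -0.585, -0.0, 0.001]
contact_force: [-0.4, -0.5, -2.1]
gripper_width: 53.4
grasp_force: 63.8
```

>>> jog_arm --plan '[[40, [-0.47, -0.075, -0.265], [0, 0, 0.204]], [40, [-0.945, -0.152, -0.265], [0, 0, 0.204]], [40, [-0.945, -0.152, -0.265], [0, 0, 0.204]], [40, [-0.945, -0.152, -0.265], [0, 0, 0.204]], [40, [-0.945, -0.152, -0.265], [0, 0, 0.204]], [40, [-0.945, -0.152, -0.265], [0, 0, 0.204]]]'

```text
clock: 31.75
position: [518.7, 340.8, 216.5]
ee_rot: [0.743, -0.67, 0.0, 0.0]
contact_force: [0.5, 1.5, -0.7]
gripper_width: 53.1
grasp_force: 63.8
```

```bash
python3 - <<'E'
from h import *
go(517.3,342,145,6)
E
```

```text
at [518.7 340.8 216.5] th 5.9 q6 -42.3 w 53.1 gf 63.8 F [ 0.5  1.5 -0.7] t 31.75 tilt 0.03
[-0.0132, 0.0123, 0.7154] -0.0013
```

>>> jog_arm --plan '[[40, [-0.005, 0.01, 0.3], [0, 0, 0]], [40, [-0.005, 0.01, 0.6], [0, 0, 0]], [40, [-0.005, 0.01, 0.715], [0, 0, 0]], [40, [-0.005, 0.01, 0.715], [0, 0, 0]], [40, [-0.005, 0.01, 0.715], [0, 0, 0]], [40, [-0.005, 0.01, 0.715], [0, 0, 0]], [40, [-0.005, 0.01, 0.715], [0, 0, 0]]]'

```text
clock: 32.62
position: [517.6, 342.7, 146.0]
ee_rot: [0.743, -0.669, 0.0, -0.001]
contact_force: [-0.6, -0.9, -1.4]
gripper_width: 53.4
grasp_force: 63.8
```

>>> jog_arm --plan '[[40, [0, 0, 0.04], [0, 0, 0]], [40, [0, 0, 0.07], [0, 0, 0]], [40, [0, 0, 0.1], [0, 0, 0]], [40, [0, 0, 0.1], [0, 0, 0]], [40, [0, 0, 0.1], [0, 0, 0]]]'

```text
clock: 33.25
position: [517.4, 342.5, 135.1]
ee_rot: [0.743, -0.669, 0.0, -0.0]
contact_force: [-0.5, -0.8, -1.9]
gripper_width: 53.1
grasp_force: 63.8
```

```bash
python3 - <<'E'
from h import *
go(517.3,342,125,6); print(read_state()['wrist_torque'])
E
```

```text
at [517.4 342.5 135.1] th 6.0 q6 -42.4 w 53.1 gf 63.8 F [-0.5 -0.8 -1.9] t 33.25 tilt 0.01
[0.0049, 0.0013, 0.1014] 0.0002
[-0.00215672  0.03006591  0.0050154 ]
```

Past the bar at 135, where it would have been blocked at 139. I'll seat it and turn.

>>> jog_arm --plan '[[40, [0, 0, 0.04], [0, 0, 0]], [40, [0, 0, 0.08], [0, 0, 0]], [40, [0, 0, 0.1], [0, 0, 0]], [40, [0, 0, 0.11], [0, 0, 0]], [40, [0, 0, 0.11], [0, 0, 0]], [40, [0, 0, 0.11], [0, 0, 0]]]'

```text
clock: 34.0
position: [517.3, 342.4, 125.1]
ee_rot: [0.743, -0.669, 0.0, -0.0]
contact_force: [-3.5, -1.5, 5.0]
gripper_width: 53.1
grasp_force: 64.5
```

>>> jog_arm --plan '[[40, [0, 0, -0.005], [0, 0, 0.14]], [40, [0, 0, -0.005], [0, 0, 0.28]], [40, [0, 0, -0.005], [0, 0, 0.42]], [40, [0, 0, -0.005], [0, 0, 0.56]], [40, [0, 0, -0.005], [0, 0, 0.7]], [40, [0, 0, -0.005], [0, 0, 0.84]], [40, [0, 0, -0.005], [0, 0, 1]], [40, [0, 0, -0.005], [0, 0, 1]]]'

```text
clock: 35.0
position: [518.2, 343.1, 125.1]
ee_rot: [-0.31, 0.951, 0.0, 0.001]
contact_force: [0.8, -0.3, 1.8]
gripper_width: 53.2
grasp_force: 64.1
```

>>> jog_arm --plan '[[40, [0, 0, 0], [0, 0, 0.14]], [40, [0, 0, 0], [0, 0, 0.28]], [40, [0, 0, 0], [0, 0, 0.4]], [40, [0, 0, 0], [0, 0, 0.48]], [40, [0, 0, 0], [0, 0, 0.53]], [40, [0, 0, 0], [0, 0, 0.56]], [40, [0, 0, 0], [0, 0, 0.56]]]'

```text
clock: 35.88
position: [516.1, 341.3, 125.2]
ee_rot: [-0.023, 1.0, -0.001, -0.001]
contact_force: [-4.1, -3.5, 6.4]
gripper_width: 52.9
grasp_force: 64.7
```

```bash
python3 - <<'E'
from h import *
go(517.3,342,125,6); print(read_state()['wrist_torque'])
E
```

```text
at [516.1 341.3 125.2] th -87.4 q6 -135.8 w 52.9 gf 64.7 F [-4.1 -3.5  6.4] t 35.88 tilt 0.21
[-0.0059, 0.0034, 0.001] -0.7783
[-0.0066, -0.002, 0.001] -0.7783
[-0.85234831  1.23924711  0.14511891]
```

>>> jog_arm --plan '[[40, [0, 0, 0], [0, 0, 0.02]], [40, [0, 0, 0], [0, 0, 0.04]], [40, [0, 0, 0], [0, 0, 0.055]], [40, [0, 0, 0], [0, 0, 0.055]]]'

```text
clock: 36.38
position: [515.9, 341.2, 125.2]
ee_rot: [0.006, 1.0, -0.002, -0.001]
contact_force: [-4.2, -3.7, 6.5]
gripper_width: 52.9
grasp_force: 64.9
```

```bash
python3 - <<'E'
from h import *
go(517.3,342,125,6); print(read_state()['wrist_torque'])
E
```

```text
at [515.9 341.2 125.2] th -90.6 q6 -139.1 w 52.9 gf 64.9 F [-4.2 -3.7  6.5] t 36.38 tilt 0.24
[-0.0071, 0.0041, 0.0009] -0.8053
[-0.0078, -0.0026, 0.0009] -0.8053
[-0.81225132  1.54485561  0.30211428]
```

>>> jog_arm --plan '[[85, [0, 0, 0], [0, 0, 0]], [85, [0, 0, 0], [0, 0, 0]], [85, [0, 0, 0], [0, 0, 0]], [85, [0, 0, -0.3], [0, 0, 0]], [85, [0, 0, -0.8], [0, 0, 0]], [85, [0, 0, -1], [0, 0, 0]], [85, [0, 0, -1], [0, 0, 0]]]'

```text
clock: 37.25
position: [518.0, 343.1, 226.4]
ee_rot: [0.008, 1.0, 0.002, 0.001]
contact_force: [1.0, 0.5, -0.5]
gripper_width: 84.8
grasp_force: 0.0
```

```bash
python3 - <<'E'
from h import *
for n in('top','scene'):
  d=snap(n);P=cloud(d)
  for nm,c,z,b in(('L',(469,-46),24,50),):print(n,nm,*top_pose(d,P,c,z,b))
go(470,-45,130,53)
E
```

```text
top L [467.7 -44.4] 2280 [468.3 -43.8] 143.1 50.4 71
scene L [471.9 -48.9] 2158 [475.8 -51.7] 143.2 59.4 36
at [516.7 342.1 223.3] th -90.9 q6 -139.3 w 85.3 gf 0.0 F [-0.7 -0.4 -0.2] t 37.35 tilt 0.12
[0.1016, -0.9694, 0.2333] -0.5996
[0.6517, -0.7249, 0.2333] -0.5996
[0.9532, -0.2038, 0.2333] -0.5996
[0.8911, 0.395, 0.2333] -0.5996
```

>>> jog_arm --plan '[[85, [0.1, -0.97, 0.233], [0, 0, -0.6]], [85, [0.1, -0.97, 0.233], [0, 0, -0.6]], [85, [0.1, -0.97, 0.233], [0, 0, -0.6]], [85, [0.1, -0.97, 0.233], [0, 0, -0.6]], [85, [0.1, -0.97, 0.233], [0, 0, -0.6]]]'

```text
clock: 37.98
position: [505.1, 245.0, 199.6]
ee_rot: [-0.301, 0.954, -0.001, -0.002]
contact_force: [-0.6, 0.9, -0.4]
gripper_width: 85.1
grasp_force: 0.0
```

>>> jog_arm --plan '[[85, [0.652, -0.725, 0.233], [0, 0, -0.6]], [85, [0.652, -0.725, 0.233], [0, 0, -0.6]], [85, [0.652, -0.725, 0.233], [0, 0, -0.6]], [85, [0.652, -0.725, 0.233], [0, 0, -0.6]], [85, [0.652, -0.725, 0.233], [0, 0, -0.6]]]'

```text
clock: 38.6
position: [493.8, 148.6, 177.2]
ee_rot: [-0.581, 0.814, 0.0, -0.001]
contact_force: [0.4, -0.2, 0.8]
gripper_width: 84.9
grasp_force: 0.0
```

>>> jog_arm --plan '[[50, [0.953, -0.204, 0.233], [0, 0, -0.6]], [50, [0.953, -0.204, 0.233], [0, 0, -0.6]], [50, [0.953, -0.204, 0.233], [0, 0, -0.6]], [50, [0.953, -0.204, 0.233], [0, 0, -0.6]], [50, [0.953, -0.204, 0.233], [0, 0, -0.6]]]'

```text
clock: 39.22
position: [482.4, 52.0, 154.3]
ee_rot: [0.804, -0.595, -0.0, 0.0]
contact_force: [-0.3, 0.1, 0.7]
gripper_width: 49.9
grasp_force: 0.0
```

>>> jog_arm --plan '[[50, [0.891, 0.395, 0.233], [0, 0, -0.6]], [50, [0.891, 0.395, 0.233], [0, 0, -0.6]], [50, [0.891, 0.395, 0.233], [0, 0, -0.6]], [50, [0.891, 0.395, 0.233], [0, 0, -0.6]], [50, [0.891, 0.395, 0.233], [0, 0, -0.6]], [50, [0.891, 0.395, 0.233], [0, 0, -0.6]]]'

```text
clock: 39.98
position: [471.1, -44.5, 131.3]
ee_rot: [0.948, -0.317, -0.0, 0.0]
contact_force: [1.0, -0.3, -0.3]
gripper_width: 50.2
grasp_force: 0.0
```

```bash
python3 - <<'E'
from h import *
d=snap('scene');P=cloud(d);print(*top_pose(d,P,(469,-46),24,50)); save(d,'s4.png',(160,90,360,240),4)
d=snap('top');P=cloud(d);print('tower',*top_pose(d,P,(517,341),158,172))
go(470,-45,28,53)
E
```

```text
[471.3 -48.3] 2092 [475.6 -51.2] 143.3 57.8 34
tower [515.3 339.5] 2157 [515.2 339.6] 92.9 41.9 42
at [471.1 -44.5 131.4] th 53.1 q6 38.7 w 50.2 gf 0.0 F [-1.  -0.5  0.6] t 40.08 tilt 0.0
[-0.0029, 0.0052, 0.5169] 0.0005
[-0.0029, 0.0052, 0.5169] 0.0005
```

View pics/s4.png

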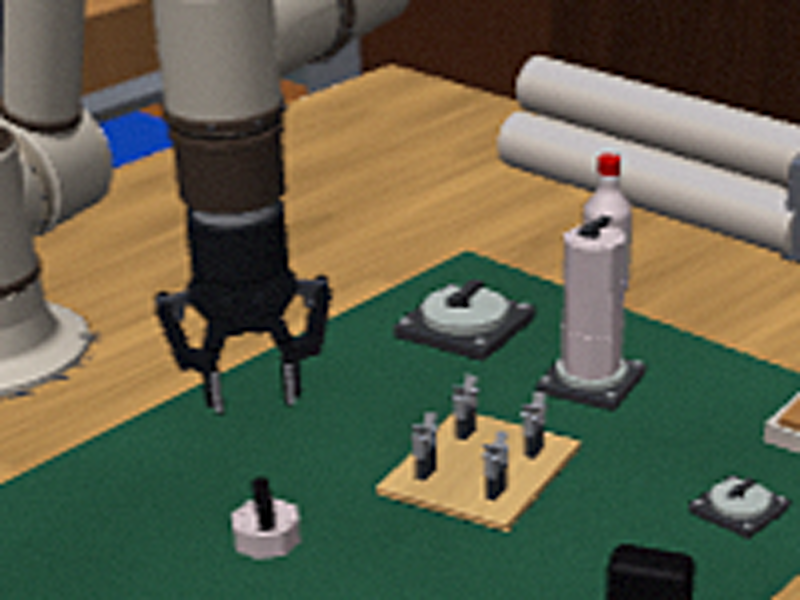

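The three-pot tower is flush at (595,300), and the gripper is above the lid at (265,520). I'll descend and grip the rib.

>>> jog_arm --plan '[[50, [0, 0.005, 0.4], [0, 0, 0]], [50, [0, 0.005, 0.6], [0, 0, 0]], [50, [0, 0.005, 0.6], [0, 0, 0]], [50, [0, 0.005, 0.6], [0, 0, 0]]]'

```text
clock: 40.58
position: [471.5, -45.0, 72.2]
ee_rot: [0.949, -0.316, 0.001, -0.0]
contact_force: [0.1, 0.1, -0.1]
gripper_width: 50.2
grasp_force: 0.0
```

>>> jog_arm --plan '[[50, [0, 0, 0.3], [0, 0, 0]], [50, [0, 0, 0.42], [0, 0, 0]], [50, [0, 0, 0.43], [0, 0, 0]], [50, [0, 0, 0.43], [0, 0, 0]], [5, [0, 0, 0.43], [0, 0, 0]], [5, [0, 0, 0.43], [0, 0, 0]], [5, [0, 0, 0.43], [0, 0, 0]], [5, [0, 0, 0.43], [0, 0, 0]], [5, [0, 0, 0.43], [0, 0, 0]]]'

```text
clock: 41.7
position: [471.3, -45.0, 29.1]
ee_rot: [0.949, -0.316, 0.001, -0.0]
contact_force: [-0.0, -0.1, 5.2]
gripper_width: 13.1
grasp_force: 59.8
```

>>> jog_arm --plan '[[5, [0, 0, -0.2], [0, 0, 0]], [5, [0, 0, -0.5], [0, 0, 0]], [5, [0, 0, -0.9], [0, 0, 0]], [5, [0, 0, -1], [0, 0, 0]], [5, [0, 0, -1], [0, 0, 0]], [5, [0, 0, -1], [0, 0, 0]]]'

```text
clock: 42.45
position: [469.6, -45.3, 127.0]
ee_rot: [0.949, -0.317, -0.001, 0.001]
contact_force: [0.1, -0.7, -0.6]
gripper_width: 12.7
grasp_force: 59.0
```

```bash
python3 - <<'E'
from h import *
go(517.3,342,250,91)
E
```

```text
at [469.6 -45.3 127. ] th 53.1 q6 38.8 w 12.7 gf 59.0 F [ 0.1 -0.7 -0.6] t 42.45 tilt 0.18
[-0.4862, -0.8457, -0.3076] -0.158
[-0.3403, -0.9143, -0.3076] -0.158
[-0.1851, -0.9578, -0.3076] -0.158
[-0.0248, -0.9752, -0.3076] -0.158
```

>>> jog_arm --plan '[[5, [-0.243, -0.423, -0.308], [0, 0, -0.158]], [5, [-0.486, -0.846, -0.308], [0, 0, -0.158]], [5, [-0.486, -0.846, -0.308], [0, 0, -0.158]]]'

```text
clock: 42.82
position: [482.7, 54.0, 158.1]
ee_rot: [0.972, -0.235, -0.001, 0.0]
contact_force: [-0.7, -0.0, -1.4]
gripper_width: 12.8
grasp_force: 59.0
```

>>> jog_arm --plan '[[5, [-0.17, -0.457, -0.308], [0, 0, -0.158]], [5, [-0.34, -0.914, -0.308], [0, 0, -0.158]], [5, [-0.34, -0.914, -0.308], [0, 0, -0.158]]]'

```text
clock: 43.2
position: [494.5, 150.2, 188.6]
ee_rot: [0.988, -0.155, -0.001, 0.001]
contact_force: [0.5, -0.1, -0.7]
gripper_width: 13.1
grasp_force: 59.1
```

>>> jog_arm --plan '[[5, [-0.093, -0.479, -0.308], [0, 0, -0.158]], [5, [-0.185, -0.958, -0.308], [0, 0, -0.158]], [5, [-0.185, -0.958, -0.308], [0, 0, -0.158]]]'

```text
clock: 43.58
position: [506.3, 246.5, 219.0]
ee_rot: [0.997, -0.073, -0.001, 0.001]
contact_force: [-0.4, -0.5, -0.8]
gripper_width: 12.8
grasp_force: 59.2
```

>>> jog_arm --plan '[[5, [-0.012, -0.487, -0.308], [0, 0, -0.158]], [5, [-0.025, -0.975, -0.308], [0, 0, -0.158]], [5, [-0.025, -0.975, -0.308], [0, 0, -0.158]], [5, [-0.025, -0.975, -0.308], [0, 0, -0.158]], [5, [-0.025, -0.975, -0.308], [0, 0, -0.158]], [5, [-0.025, -0.975, -0.308], [0, 0, -0.158]], [5, [-0.025, -0.975, -0.308], [0, 0, -0.158]]]'

```text
clock: 44.45
position: [518.4, 341.5, 251.8]
ee_rot: [1.0, 0.009, 0.0, -0.0]
contact_force: [0.8, 1.2, -0.7]
gripper_width: 12.8
grasp_force: 59.2
```

```bash
python3 - <<'E'
from h import *
go(517.3,342,205,91)
d=snap('scene');save(d,'s5.png',(270,60,350,120),9)
E
```

```text
at [518.4 341.5 251.8] th 91.0 q6 42.7 w 12.8 gf 59.2 F [ 0.8  1.2 -0.7] t 44.45 tilt 0.01
[-0.0107, -0.005, 0.4684] -0.0002
```

View pics/s5.png

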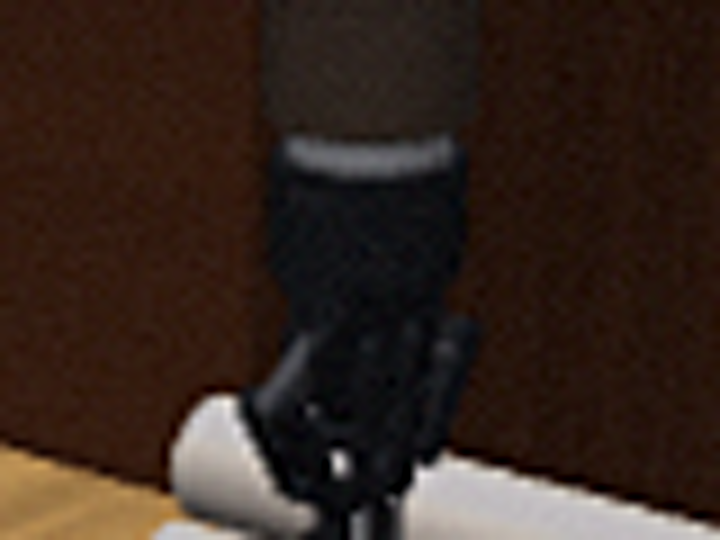

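That crop missed the lid and shows only the gripper. The measurements are consistent, so I'll lower.

>>> jog_arm --plan '[[5, [-0.008, 0, 0.25], [0, 0, 0]], [5, [-0.008, 0, 0.42], [0, 0, 0]], [5, [-0.008, 0, 0.46], [0, 0, 0]], [5, [-0.008, 0, 0.46], [0, 0, 0]], [5, [-0.008, 0, 0.46], [0, 0, 0]]]'

```text
clock: 45.12
position: [518.0, 342.5, 206.6]
ee_rot: [1.0, 0.009, 0.001, -0.001]
contact_force: [-0.1, 0.3, -0.6]
gripper_width: 12.7
grasp_force: 59.2
```

>>> jog_arm --plan '[[5, [0, 0, 0.04], [0, 0, 0]], [5, [0, 0, 0.07], [0, 0, 0]], [5, [0, 0, 0.1], [0, 0, 0]], [5, [0, 0, 0.1], [0, 0, 0]], [5, [0, 0, 0.1], [0, 0, 0]]]'

```text
clock: 45.75
position: [517.6, 342.2, 195.7]
ee_rot: [1.0, 0.009, 0.0, -0.0]
contact_force: [-0.4, -0.0, -0.9]
gripper_width: 13.1
grasp_force: 59.2
```

```bash
python3 - <<'E'
from h import *
go(517.3,342,187,91)
E
```

```text
at [517.6 342.2 195.7] th 91.0 q6 42.6 w 13.1 gf 59.2 F [-0.4 -0.  -0.9] t 45.75 tilt 0.01
[-0.0031, 0.0016, 0.0867] 0.0005
```

Past the bar. I'll seat the lid and turn it.

>>> jog_arm --plan '[[5, [0, 0, 0.04], [0, 0, 0]], [5, [0, 0, 0.07], [0, 0, 0]], [5, [0, 0, 0.09], [0, 0, 0]], [5, [0, 0, 0.095], [0, 0, 0]], [5, [0, 0, 0.095], [0, 0, 0]], [5, [0, 0, 0.095], [0, 0, 0]]]'

```text
clock: 46.5
position: [517.7, 342.1, 187.2]
ee_rot: [1.0, 0.009, 0.0, -0.0]
contact_force: [-0.3, -0.7, 5.7]
gripper_width: 13.1
grasp_force: 60.0
```

>>> jog_arm --plan '[[5, [0, 0, -0.005], [0, 0, 0.14]], [5, [0, 0, -0.005], [0, 0, 0.28]], [5, [0, 0, -0.005], [0, 0, 0.42]], [5, [0, 0, -0.005], [0, 0, 0.56]], [5, [0, 0, -0.005], [0, 0, 0.7]], [5, [0, 0, -0.005], [0, 0, 0.84]], [5, [0, 0, -0.005], [0, 0, 1]], [5, [0, 0, -0.005], [0, 0, 1]]]'

```text
clock: 47.5
position: [518.0, 342.1, 187.1]
ee_rot: [0.871, -0.491, 0.0, -0.0]
contact_force: [1.4, -0.7, 3.7]
gripper_width: 12.4
grasp_force: 59.8
```

>>> jog_arm --plan '[[5, [0, 0, 0], [0, 0, 0.14]], [5, [0, 0, 0], [0, 0, 0.28]], [5, [0, 0, 0], [0, 0, 0.4]], [5, [0, 0, 0], [0, 0, 0.46]], [5, [0, 0, 0], [0, 0, 0.5]], [5, [0, 0, 0], [0, 0, 0.53]], [5, [0, 0, 0], [0, 0, 0.53]]]'

```text
clock: 48.38
position: [517.4, 342.0, 187.2]
ee_rot: [-0.703, 0.711, -0.0, -0.0]
contact_force: [-0.4, -0.6, 5.3]
gripper_width: 13.0
grasp_force: 60.0
```

```bash
python3 - <<'E'
from h import *
go(517.3,342,187,91); print(read_state()['wrist_torque'])
E
```

```text
at [517.4 342.  187.2] th -0.7 q6 -49.1 w 13.0 gf 60.0 F [-0.4 -0.6  5.3] t 48.38 tilt 0.01
[-0.0001, 0.0007, 0.0008] -0.7639
[-0.0006, 0.0004, 0.0008] -0.7639
[-0.50636135  0.46701146  0.05888105]
```

>>> jog_arm --plan '[[5, [0, 0, 0], [0, 0, 0.02]], [5, [0, 0, 0], [0, 0, 0.04]], [5, [0, 0, 0], [0, 0, 0.05]], [5, [0, 0, 0], [0, 0, 0.05]]]'

```text
clock: 48.88
position: [517.3, 342.0, 187.2]
ee_rot: [-0.684, 0.729, -0.0, -0.0]
contact_force: [-2.0, -1.9, 6.3]
gripper_width: 12.8
grasp_force: 60.1
```

```bash
python3 - <<'E'
from h import *
go(517.3,342,187,91); print(read_state()['wrist_torque'])
E
```

```text
at [517.3 342.  187.2] th -3.6 q6 -52.0 w 12.8 gf 60.1 F [-2.  -1.9  6.3] t 48.88 tilt 0.02
[-0.0001, 0.0002, 0.0009] -0.7886
[-0.0003, 0.0001, 0.0009] -0.7886
[-0.50772418  0.56413955  0.17780838]
```

>>> jog_arm --plan '[[5, [0, 0, 0], [0, 0, 0.02]], [5, [0, 0, 0], [0, 0, 0.04]], [5, [0, 0, 0], [0, 0, 0.04]]]'

```text
clock: 49.25
position: [517.3, 342.0, 187.2]
ee_rot: [-0.669, 0.743, -0.0, -0.0]
contact_force: [-1.2, -0.7, 6.5]
gripper_width: 13.0
grasp_force: 60.2
```

```bash
python3 - <<'E'
from h import *
go(517.3,342,187,91); print(read_state()['wrist_torque'])
E
```

```text
at [517.3 342.  187.2] th -6.0 q6 -54.4 w 13.0 gf 60.2 F [-1.2 -0.7  6.5] t 49.25 tilt 0.02
[-0.0001, 0.0002, 0.001] -0.8083
[-0.0002, 0.0001, 0.001] -0.8083
[-0.5208302   0.54549565  0.32813981]
```

The lid has reached its stop at 97° with 0.33 N m. I'll release, rise and head for the tubes.

>>> jog_arm --plan '[[50, [0, 0, 0], [0, 0, 0]], [50, [0, 0, 0], [0, 0, 0]], [50, [0, 0, 0], [0, 0, 0]], [50, [0, 0, -0.3], [0, 0, 0]], [50, [0, 0, -0.6], [0, 0, 0]], [50, [0, 0, -0.6], [0, 0, 0]]]'

```text
clock: 50.0
position: [518.7, 343.1, 249.4]
ee_rot: [-0.668, 0.744, 0.0, 0.003]
contact_force: [0.4, -0.9, 0.3]
gripper_width: 50.4
grasp_force: 0.0
```

```bash
cat >> h.py <<'E'
def tubes(cs=((586,-360),(438,-366)),zc=13,zlo=3,zhi=35):
    for n in('top','scene'):
        d=snap(n);P=cloud(d);I=d['img'].astype(int)
        ng=~((I[...,1]>I[...,0]+12)&(I[...,1]>I[...,2]+5))
        for c in cs:
            q=flatz(d,patch(P,c,130 if zlo==3 else 100,zlo,zhi)&ng,zc); print(n,'tube',*rect(q),len(q))
E
python3 - <<'E'
from h import *
tubes()
go(439,-366,140,18)
E
```

```text
top tube [ 585.1 -361.4] [ 23. 155.] 18.5 377
top tube [ 437.1 -367. ] [ 23.2 155.2] 18.0 422
scene tube [ 584.5 -359.7] [ 39.7 164.8] 18.5 380
scene tube [ 436.3 -365.8] [ 43.9 165.6] 18.3 338
at [517.2 342.1 246.1] th -6.2 q6 -54.6 w 49.7 gf 0.0 F [ 1.  -0.   0.3] t 50.1 tilt 0.05
[0.8904, 0.0018, 0.1326] -0.0504
[0.8891, 0.0488, 0.1326] -0.0504
[0.8853, 0.0956, 0.1326] -0.0504
[0.879, 0.1422, 0.1326] -0.0504
[0.8703, 0.1883, 0.1326] -0.0504
[0.8592, 0.234, 0.1326] -0.0504
[0.8456, 0.2789, 0.1326] -0.0504
[0.8297, 0.3232, 0.1326] -0.0504
```

>>> jog_arm --plan '[[50, [0.89, 0.002, 0.133], [0, 0, -0.05]], [50, [0.89, 0.002, 0.133], [0, 0, -0.05]], [50, [0.89, 0.002, 0.133], [0, 0, -0.05]]]'

```text
clock: 50.48
position: [506.8, 251.5, 231.9]
ee_rot: [-0.686, 0.727, 0.0, -0.002]
contact_force: [-0.2, -0.1, 0.5]
gripper_width: 50.0
grasp_force: 0.0
```

>>> jog_arm --plan '[[50, [0.889, 0.049, 0.133], [0, 0, -0.05]], [50, [0.889, 0.049, 0.133], [0, 0, -0.05]], [50, [0.889, 0.049, 0.133], [0, 0, -0.05]]]'

```text
clock: 50.85
position: [497.5, 164.2, 219.2]
ee_rot: [-0.705, 0.709, 0.0, -0.001]
contact_force: [0.6, 1.1, 0.2]
gripper_width: 50.0
grasp_force: 0.0
```

>>> jog_arm --plan '[[50, [0.885, 0.096, 0.133], [0, 0, -0.05]], [50, [0.885, 0.096, 0.133], [0, 0, -0.05]], [50, [0.885, 0.096, 0.133], [0, 0, -0.05]]]'

```text
clock: 51.22
position: [488.2, 76.5, 206.3]
ee_rot: [0.724, -0.69, -0.0, 0.0]
contact_force: [0.7, 0.1, 0.1]
gripper_width: 50.0
grasp_force: 0.0
```

>>> jog_arm --plan '[[50, [0.879, 0.142, 0.133], [0, 0, -0.05]], [50, [0.879, 0.142, 0.133], [0, 0, -0.05]], [50, [0.879, 0.142, 0.133], [0, 0, -0.05]]]'

```text
clock: 51.6
position: [478.9, -11.6, 193.2]
ee_rot: [0.742, -0.671, -0.0, 0.0]
contact_force: [0.4, 0.4, 0.1]
gripper_width: 50.0
grasp_force: 0.0
```

>>> jog_arm --plan '[[50, [0.87, 0.188, 0.133], [0, 0, -0.05]], [50, [0.87, 0.188, 0.133], [0, 0, -0.05]], [50, [0.87, 0.188, 0.133], [0, 0, -0.05]]]'

```text
clock: 51.98
position: [469.3, -100.0, 180.0]
ee_rot: [0.759, -0.651, 0.0, -0.0]
contact_force: [-1.6, -0.2, 0.7]
gripper_width: 50.0
grasp_force: 0.0
```

>>> jog_arm --plan '[[50, [0.859, 0.234, 0.133], [0, 0, -0.05]], [50, [0.859, 0.234, 0.133], [0, 0, -0.05]], [50, [0.859, 0.234, 0.133], [0, 0, -0.05]]]'

```text
clock: 52.35
position: [459.5, -188.4, 166.7]
ee_rot: [0.776, -0.631, 0.0, -0.0]
contact_force: [-1.1, 0.8, 0.7]
gripper_width: 49.9
grasp_force: 0.0
```

>>> jog_arm --plan '[[50, [0.846, 0.279, 0.133], [0, 0, -0.05]], [50, [0.846, 0.279, 0.133], [0, 0, -0.05]], [50, [0.846, 0.279, 0.133], [0, 0, -0.05]]]'

```text
clock: 52.72
position: [449.6, -276.9, 153.4]
ee_rot: [0.792, -0.61, 0.0, -0.0]
contact_force: [0.3, 0.2, 0.8]
gripper_width: 49.7
grasp_force: 0.0
```

>>> jog_arm --plan '[[50, [0.83, 0.323, 0.133], [0, 0, -0.05]], [50, [0.83, 0.323, 0.133], [0, 0, -0.05]], [50, [0.83, 0.323, 0.133], [0, 0, -0.05]], [50, [0.83, 0.323, 0.133], [0, 0, -0.05]], [50, [0.83, 0.323, 0.133], [0, 0, -0.05]], [50, [0.83, 0.323, 0.133], [0, 0, -0.05]]]'

```text
clock: 53.48
position: [439.0, -364.9, 140.7]
ee_rot: [0.809, -0.588, 0.0, -0.0]
contact_force: [-0.4, -0.1, -0.1]
gripper_width: 49.9
grasp_force: 0.0
```

```bash
python3 - <<'E'
from h import *
go(439,-366,5,18)
d=snap('scene');save(d,'s6.png',(100,60,370,262),2.9)
d=snap('top');P=cloud(d);I=d['img'].astype(int)
m=patch(P,(517,341),32,170,190)&(I.sum(2)>400);print('lid top z',np.median(P[m][:,2]),m.sum()); m=patch(P,(517,341),30,197,220);print(pca(flatz(d,m,208)),np.median(P[m][:,2]))
E
```

```text
at [ 439.  -364.9  140.7] th 17.9 q6 41.4 w 49.9 gf 0.0 F [-0.4 -0.1 -0.1] t 53.48 tilt 0.04
[0.0055, 0.0015, 0.6783] -0.0008
[0.0055, 0.0015, 0.6783] -0.0008
lid top z 180.73693215520655 327
(array([514.46838607, 340.37969865]), np.float64(86.5460142598116), np.float64(52.79385103338655)) 206.46735834927244
```

View pics/s6.png

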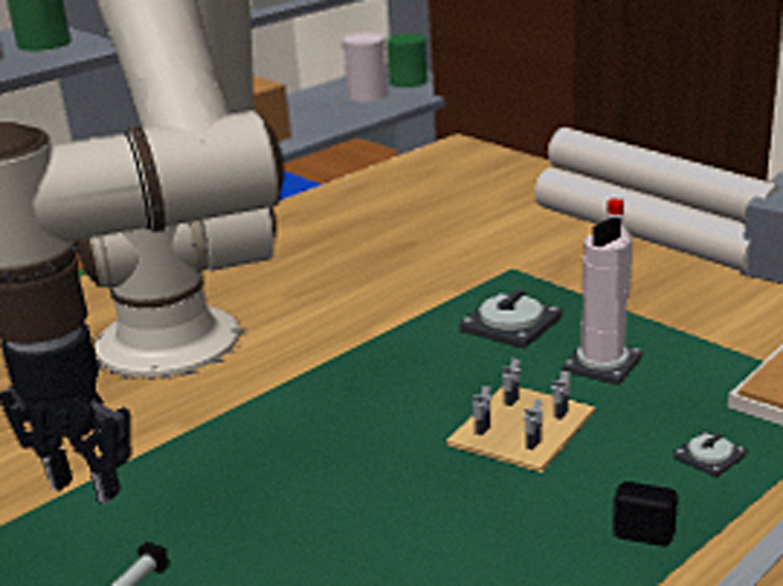

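The tower with its lid is at (607,290). The lid top is at about 181 mm (182 expected), so it is seated, and the rib is parallel to the bar below. Now I'll grip the first tube.

>>> jog_arm --plan '[[50, [0.003, 0, 0.4], [0, 0, 0]], [50, [0.003, 0, 0.8], [0, 0, 0]], [50, [0.003, 0, 0.9], [0, 0, 0]], [50, [0.003, 0, 0.9], [0, 0, 0]]]'

```text
clock: 54.08
position: [438.8, -366.2, 50.3]
ee_rot: [0.808, -0.589, -0.0, 0.0]
contact_force: [0.4, -0.8, 0.8]
gripper_width: 50.4
grasp_force: 0.0
```

>>> jog_arm --plan '[[50, [0, 0, 0.3], [0, 0, 0]], [50, [0, 0, 0.44], [0, 0, 0]], [50, [0, 0, 0.46], [0, 0, 0]], [50, [0, 0, 0.46], [0, 0, 0]], [5, [0, 0, 0.46], [0, 0, 0]], [5, [0, 0, 0.46], [0, 0, 0]], [5, [0, 0, 0.46], [0, 0, 0]], [5, [0, 0, 0.46], [0, 0, 0]], [5, [0, 0, 0.46], [0, 0, 0]]]'

```text
clock: 55.2
position: [439.0, -366.2, 5.2]
ee_rot: [0.808, -0.589, 0.001, -0.0]
contact_force: [-1.3, 1.5, 5.7]
gripper_width: 15.6
grasp_force: 58.6
```

```bash
python3 - <<'E'
from h import *
go(439,-366,105)
E
```

```text
at [ 439.  -366.2    5.2] th 17.9 q6 41.4 w 15.6 gf 58.6 F [-1.3  1.5  5.7] t 55.2 tilt 0.07
[-0.0023, -0.0011, -0.998] -0.0
```

>>> jog_arm --plan '[[5, [0, 0, -0.2], [0, 0, 0]], [5, [0, 0, -0.5], [0, 0, 0]], [5, [0, 0, -0.9], [0, 0, 0]], [5, [0, 0, -1], [0, 0, 0]], [5, [0, 0, -1], [0, 0, 0]], [5, [0, 0, -1], [0, 0, 0]]]'

```text
clock: 55.95
position: [437.5, -365.4, 102.4]
ee_rot: [0.808, -0.589, -0.002, 0.0]
contact_force: [-0.3, -0.2, -1.3]
gripper_width: 15.5
grasp_force: 58.7
```

```bash
python3 - <<'E'
from h import *
tubes(((586,-360),))
go(547,116.3,140,103.5)
E
```

```text
Traceback (most recent call last):
  File "h.py", line 61, in tubes
    q=flatz(d,patch(P,c,130 if zlo==3 else 100,zlo,zhi)&ng,zc); print(n,'tube',*rect(q),len(q))
  File "h.py", line 28, in flatz
    v,u=np.nonzero(m); return atz(d,np.c_[u,v],z)
                              ~~~^^^^^^^^^^^^^^^^
  File "h.py", line 13, in atz
    T=np.array(d['extrinsics']); r=rays(d,uv)@T[:3,:3].T; o=T[:3,3]
                                   ~~~~^^^^^^
  File "h.py", line 10, in rays
    p=cv2.undistortPoints(np.array(uv,float).reshape(-1,1,2),np.array(d['intrinsics'],float),np.array(d['distortion'],float)).reshape(-1,2)
      ~~~~~~~~~~~~~~~~~~~^^^^^^^^^^^^^^^^^^^^^^^^^^^^^^^^^^^^^^^^^^^^^^^^^^^^^^^^^^^^^^^^^^^^^^^^^^^^^^^^^^^^^^^^^^^^^^^^^^^^
cv2.error: OpenCV(4.12.0) /io/opencv/modules/calib3d/src/undistort.dispatch.cpp:347: error: (-215:Assertion failed) CV_IS_MAT(_src) && CV_IS_MAT(_dst) && (_src->rows == 1 || _src->cols == 1) && (_dst->rows == 1 || _dst->cols == 1) && _src->cols + _src->rows - 1 == _dst->rows + _dst->cols - 1 && (CV_MAT_TYPE(_src->type) == CV_32FC2 || CV_MAT_TYPE(_src->type) == CV_64FC2) && (CV_MAT_TYPE(_dst->type) == CV_32FC2 || CV_MAT_TYPE(_dst->type) == CV_64FC2) in function 'cvUndistortPointsInternal'
```

```bash
python3 - <<'E'
from h import *
go(529.6,189.3,120,103.5)
E
```

```text
at [ 437.5 -365.5  102.4] th 17.8 q6 41.4 w 15.8 gf 58.7 F [ 0.7  0.6 -1. ] t 56.0 tilt 0.2
[-0.8334, -0.4288, -0.0293] -0.238
[-0.7019, -0.6212, -0.0293] -0.238
[-0.5269, -0.7751, -0.0293] -0.238
[-0.3194, -0.8812, -0.0293] -0.238
[-0.0921, -0.9327, -0.0293] -0.238
[0.1408, -0.9266, -0.0293] -0.238
```

>>> jog_arm --plan '[[5, [-0.417, -0.214, -0.029], [0, 0, -0.12]], [5, [-0.833, -0.429, -0.029], [0, 0, -0.238]], [5, [-0.833, -0.429, -0.029], [0, 0, -0.238]]]'

```text
clock: 56.38
position: [453.5, -271.1, 106.0]
ee_rot: [0.876, -0.482, -0.001, 0.0]
contact_force: [-0.2, -1.2, -1.5]
gripper_width: 15.8
grasp_force: 58.8
```

>>> jog_arm --plan '[[5, [-0.351, -0.31, -0.029], [0, 0, -0.12]], [5, [-0.702, -0.621, -0.029], [0, 0, -0.238]], [5, [-0.702, -0.621, -0.029], [0, 0, -0.238]]]'

```text
clock: 56.75
position: [469.3, -179.4, 109.3]
ee_rot: [0.929, -0.37, -0.001, 0.0]
contact_force: [-0.4, -1.1, -1.0]
gripper_width: 15.8
grasp_force: 58.9
```

>>> jog_arm --plan '[[5, [-0.263, -0.388, -0.029], [0, 0, -0.12]], [5, [-0.527, -0.775, -0.029], [0, 0, -0.238]], [5, [-0.527, -0.775, -0.029], [0, 0, -0.238]]]'

```text
clock: 57.12
position: [485.0, -87.5, 112.4]
ee_rot: [0.968, -0.252, -0.0, 0.0]
contact_force: [0.5, 0.1, -1.4]
gripper_width: 15.7
grasp_force: 59.1
```

>>> jog_arm --plan '[[5, [-0.16, -0.44, -0.029], [0, 0, -0.12]], [5, [-0.319, -0.881, -0.029], [0, 0, -0.238]], [5, [-0.319, -0.881, -0.029], [0, 0, -0.238]]]'

```text
clock: 57.5
position: [500.6, 4.6, 115.4]
ee_rot: [0.991, -0.13, -0.0, 0.0]
contact_force: [-0.7, -0.9, -1.3]
gripper_width: 15.7
grasp_force: 59.2
```

>>> jog_arm --plan '[[5, [-0.046, -0.466, -0.029], [0, 0, -0.12]], [5, [-0.092, -0.933, -0.029], [0, 0, -0.238]], [5, [-0.092, -0.933, -0.029], [0, 0, -0.238]]]'

```text
clock: 57.88
position: [516.1, 96.9, 118.2]
ee_rot: [1.0, -0.007, -0.0, 0.0]
contact_force: [0.1, -0.6, -1.7]
gripper_width: 16.0
grasp_force: 59.3
```

>>> jog_arm --plan '[[5, [0.07, -0.463, -0.029], [0, 0, -0.12]], [5, [0.141, -0.927, -0.029], [0, 0, -0.238]], [5, [0.141, -0.927, -0.029], [0, 0, -0.238]], [5, [0.141, -0.927, -0.029], [0, 0, -0.238]], [5, [0.141, -0.927, -0.029], [0, 0, -0.238]], [5, [0.141, -0.927, -0.029], [0, 0, -0.238]], [5, [0.141, -0.927, -0.029], [0, 0, -0.238]]]'

```text
clock: 58.75
position: [530.6, 188.2, 121.8]
ee_rot: [0.993, 0.117, 0.0, -0.0]
contact_force: [0.4, 0.2, -0.9]
gripper_width: 15.5
grasp_force: 59.4
```

```bash
python3 - <<'E'
from h import *
go(529.6,189.3,78,103.5)
d=snap('top');save(d,'t7.png',(180,160,320,265),5.7)
d=snap('scene');save(d,'s7.png',(220,110,320,185),8)
tubes(((586,-360),))
E
```

```text
at [530.6 188.2 121.8] th 103.4 q6 67.4 w 15.5 gf 59.4 F [ 0.4  0.2 -0.9] t 58.75 tilt 0.01
[-0.0067, -0.0131, 0.4377] -0.0009
top tube [ 590.6 -382. ] [ 30.5 199.6] 15.5 389
scene tube [ 585.7 -360.6] [ 40.3 164.9] 18.0 383
```

View pics/t7.png

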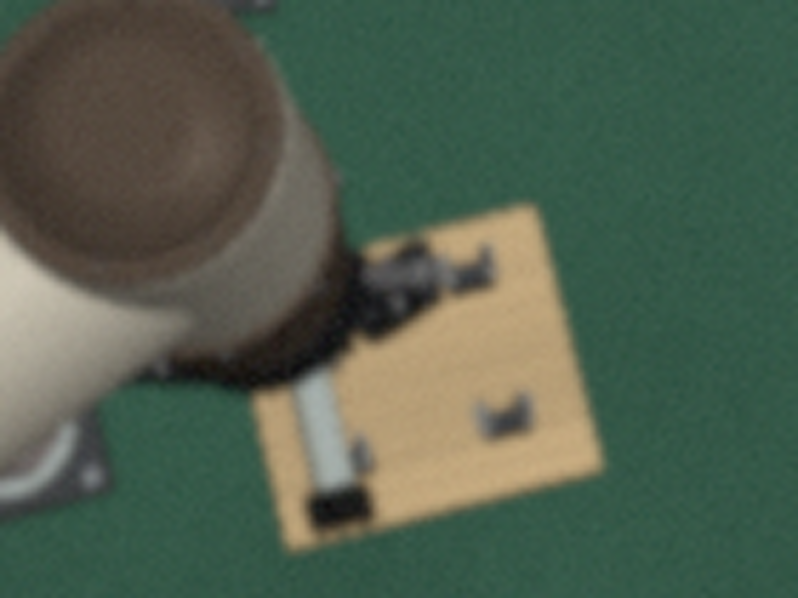

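View pics/s7.png

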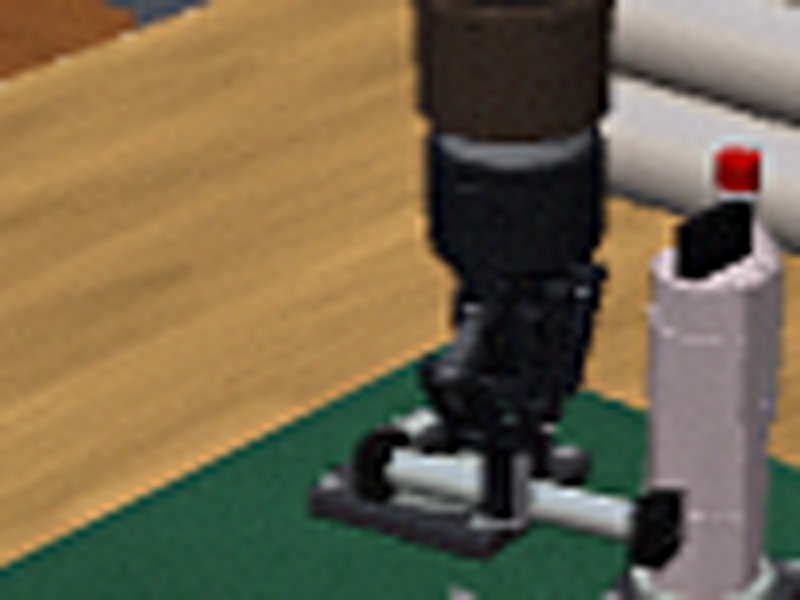

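The top view shows the tube's near end with its cap centre at about (340,507), over the left clip pair, and the right-hand clips at (480,268) and (505,413). The scene view shows the tube level in the fingers. I'll check the cap position numerically, then lower.

```bash
python3 - <<'E'
from h import *
d=snap('top')
f=lambda u,v:(180+u/5.7,160+v/5.7)
print(atz(d,[f(340,507)],130+13),'expect',530.6-67.5*.972,188.2-67.5*.233)
print('tube axis pts',atz(d,[f(322,410),f(333,470)],139))
print('clip',atz(d,[f(505,410),f(470,268)],60))
P=cloud(d);m=patch(P,(586,-360),130,3,35);I=d['img'].astype(int);ng=~((I[...,1]>I[...,0]+12)&(I[...,1]>I[...,2]+5));q=flatz(d,m&ng,13)
c,a,L=pca(q);print(np.median(q,0),a,len(q), cv2.connectedComponentsWithStats((m&ng).astype(np.uint8))[2])
E
```

```text
[[461.64705475 169.19292282 143.        ]] expect 464.99 172.4725
tube axis pts [[501.51977616 177.18337609 139.        ]
 [477.0208091  172.57006506 139.        ]]
clip [[511.40962101 106.27035495  60.        ]
 [575.63864195 121.35037175  60.        ]]
[ 584.89685886 -361.3748966    13.        ] 109.03725759064194 385 [[     0      0    560    420 234815]
 [   416    191     54     27    385]]
```

>>> jog_arm --plan '[[5, [-0.008, -0.015, 0.2], [0, 0, 0]], [5, [-0.008, -0.015, 0.36], [0, 0, 0]], [5, [-0.008, -0.015, 0.44], [0, 0, 0]], [5, [-0.008, -0.015, 0.44], [0, 0, 0]], [5, [-0.008, -0.015, 0.44], [0, 0, 0]], [5, [-0.008, -0.015, 0.44], [0, 0, 0]]]'

```text
clock: 59.75
position: [529.8, 190.2, 78.2]
ee_rot: [0.993, 0.118, 0.001, -0.0]
contact_force: [-0.3, -0.2, -0.3]
gripper_width: 15.5
grasp_force: 59.4
```

>>> jog_arm --plan '[[5, [0, 0, 0.03], [0, 0, 0]], [5, [0, 0, 0.06], [0, 0, 0]], [5, [0, 0, 0.09], [0, 0, 0]], [5, [0, 0, 0.12], [0, 0, 0]], [5, [0, 0, 0.15], [0, 0, 0]], [5, [0, 0, 0.15], [0, 0, 0]]]'

```text
clock: 60.5
position: [529.2, 189.9, 62.2]
ee_rot: [0.993, 0.118, -0.0, 0.0]
contact_force: [-0.2, 0.3, -1.9]
gripper_width: 15.6
grasp_force: 59.4
```

```bash
python3 - <<'E'
from h import *
go(529.3,190,37,103.5); print(read_state()['wrist_torque'])
E
```

```text
at [529.2 189.9  62.2] th 103.5 q6 67.3 w 15.6 gf 59.4 F [-0.2  0.3 -1.9] t 60.5 tilt 0.04
[0.0011, -0.0008, 0.2524] 0.0001
[ 0.02435165 -0.00377758 -0.01496608]
```

>>> jog_arm --plan '[[5, [0, 0, 0.03], [0, 0, 0]], [5, [0, 0, 0.06], [0, 0, 0]], [5, [0, 0, 0.09], [0, 0, 0]], [5, [0, 0, 0.12], [0, 0, 0]], [5, [0, 0, 0.15], [0, 0, 0]], [5, [0, 0, 0.17], [0, 0, 0]], [5, [0, 0, 0.17], [0, 0, 0]]]'

```text
clock: 61.38
position: [530.5, 190.2, 46.7]
ee_rot: [0.993, 0.118, 0.001, -0.0]
contact_force: [0.6, -2.1, 5.1]
gripper_width: 15.7
grasp_force: 60.1
```

```bash
python3 - <<'E'
from h import *
go(529.3,190,37,103.5); print(read_state()['wrist_torque'])
E
```

```text
at [530.5 190.2  46.7] th 103.5 q6 67.3 w 15.7 gf 60.1 F [ 0.6 -2.1  5.1] t 61.38 tilt 0.14
[-0.0122, -0.0007, 0.0973] 0.0007
[-0.56623651 -0.19101213 -0.0817732 ]
```

>>> jog_arm --plan '[[5, [0, 0, 0.03], [0, 0, 0]], [5, [0, 0, 0.05], [0, 0, 0]], [5, [0, 0, 0.07], [0, 0, 0]], [5, [0, 0, 0.09], [0, 0, 0]], [5, [0, 0, 0.105], [0, 0, 0]], [5, [0, 0, 0.105], [0, 0, 0]]]'

```text
clock: 62.12
position: [528.7, 189.8, 36.5]
ee_rot: [0.993, 0.118, -0.001, 0.0]
contact_force: [-3.9, -1.9, 11.0]
gripper_width: 15.8
grasp_force: 60.9
```

```bash
python3 - <<'E'
from h import *
go(529.3,190,37,103.5); print(read_state()['wrist_torque'])
E
```

```text
at [528.7 189.8  36.5] th 103.5 q6 67.3 w 15.8 gf 60.9 F [-3.9 -1.9 11. ] t 62.12 tilt 0.09
[0.006, -0.0005, -0.0051] 0.0007
[-0.53730546  1.29173803 -0.00368954]
```

>>> jog_arm --plan '[[5, [0, 0, 0.01], [0, 0, 0]], [5, [0, 0, 0.02], [0, 0, 0]], [5, [0, 0, 0.02], [0, 0, 0]]]'

```text
clock: 62.5
position: [528.8, 189.8, 36.3]
ee_rot: [0.993, 0.118, -0.0, 0.001]
contact_force: [-7.5, -2.5, 21.8]
gripper_width: 15.8
grasp_force: 62.0
```

>>> jog_arm --plan '[[40, [0, 0, 0], [0, 0, 0]], [40, [0, 0, 0], [0, 0, 0]], [40, [0, 0, 0], [0, 0, 0]], [40, [0, 0, -0.3], [0, 0, 0]], [40, [0, 0, -0.8], [0, 0, 0]], [40, [0, 0, -0.9], [0, 0, 0]], [40, [0, 0, -0.9], [0, 0, 0]]]'

```text
clock: 63.38
position: [529.4, 190.2, 123.3]
ee_rot: [0.993, 0.117, 0.0, -0.0]
contact_force: [-0.1, 0.1, -0.4]
gripper_width: 40.1
grasp_force: 0.0
```

```bash
python3 - <<'E'
from h import *
go(586.5,-360.5,140,18.5)
E
```

```text
at [529.4 190.2 123.3] th 103.5 q6 67.3 w 40.1 gf 0.0 F [-0.1  0.1 -0.4] t 63.38 tilt 0.06
[-0.1216, 0.9147, -0.0278] 0.2361
[0.1059, 0.9166, -0.0278] 0.2361
[0.327, 0.8628, -0.0278] 0.2361
[0.5282, 0.7566, -0.0278] 0.2361
[0.6973, 0.6043, -0.0278] 0.2361
[0.824, 0.4153, -0.0278] 0.2361
```

The tube bottomed out: 21.8 N with no further travel. On to tube 1.

>>> jog_arm --plan '[[50, [-0.122, 0.915, -0.028], [0, 0, 0.236]], [50, [-0.122, 0.915, -0.028], [0, 0, 0.236]], [50, [-0.122, 0.915, -0.028], [0, 0, 0.236]]]'

```text
clock: 63.75
position: [537.8, 96.1, 124.0]
ee_rot: [1.0, -0.007, -0.002, 0.001]
contact_force: [0.6, -0.8, 0.9]
gripper_width: 50.1
grasp_force: 0.0
```

>>> jog_arm --plan '[[50, [0.106, 0.917, -0.028], [0, 0, 0.236]], [50, [0.106, 0.917, -0.028], [0, 0, 0.236]], [50, [0.106, 0.917, -0.028], [0, 0, 0.236]]]'

```text
clock: 64.12
position: [548.0, 5.4, 127.4]
ee_rot: [0.992, -0.13, -0.001, 0.0]
contact_force: [0.5, -0.0, -1.2]
gripper_width: 50.1
grasp_force: 0.0
```

>>> jog_arm --plan '[[50, [0.327, 0.863, -0.028], [0, 0, 0.236]], [50, [0.327, 0.863, -0.028], [0, 0, 0.236]], [50, [0.327, 0.863, -0.028], [0, 0, 0.236]]]'

```text
clock: 64.5
position: [557.9, -85.6, 130.5]
ee_rot: [0.968, -0.25, -0.001, 0.0]
contact_force: [0.6, -0.4, -0.5]
gripper_width: 50.2
grasp_force: 0.0
```

>>> jog_arm --plan '[[50, [0.528, 0.757, -0.028], [0, 0, 0.236]], [50, [0.528, 0.757, -0.028], [0, 0, 0.236]], [50, [0.528, 0.757, -0.028], [0, 0, 0.236]]]'

```text
clock: 64.88
position: [567.8, -177.0, 133.4]
ee_rot: [0.93, -0.367, -0.001, 0.0]
contact_force: [-0.4, 1.5, -0.0]
gripper_width: 50.2
grasp_force: 0.0
```

>>> jog_arm --plan '[[50, [0.697, 0.604, -0.028], [0, 0, 0.236]], [50, [0.697, 0.604, -0.028], [0, 0, 0.236]], [50, [0.697, 0.604, -0.028], [0, 0, 0.236]]]'

```text
clock: 65.25
position: [577.5, -268.4, 136.3]
ee_rot: [0.878, -0.479, -0.0, -0.0]
contact_force: [-0.1, -0.0, 0.7]
gripper_width: 49.7
grasp_force: 0.0
```

>>> jog_arm --plan '[[50, [0.824, 0.415, -0.028], [0, 0, 0.236]], [50, [0.824, 0.415, -0.028], [0, 0, 0.236]], [50, [0.824, 0.415, -0.028], [0, 0, 0.236]], [50, [0.824, 0.415, -0.028], [0, 0, 0.236]], [50, [0.824, 0.415, -0.028], [0, 0, 0.236]], [50, [0.824, 0.415, -0.028], [0, 0, 0.236]], [50, [0.824, 0.415, -0.028], [0, 0, 0.236]]]'

```text
clock: 66.12
position: [586.9, -360.1, 140.1]
ee_rot: [0.812, -0.584, 0.0, -0.0]
contact_force: [0.2, 0.1, -0.1]
gripper_width: 50.2
grasp_force: 0.0
```

```bash
python3 - <<'E'
from h import *
go(586.5,-360.5,5,18.5)
d=snap('top');save(d,'t8.png',(180,160,320,265),5.7)
P=cloud(d); T=P[185:250,215:290]
m=patch(P,(529,190),90,45,70); I=d['img'].astype(int).sum(2); q=P[m]; print('seated tube',len(q),np.percentile(q[:,2],[50,90]))
d=snap('scene');P=cloud(d);I=d['img'].astype(int)
ng=~((I[...,1]>I[...,0]+12)&(I[...,1]>I[...,2]+5)); print('scene tube',rect(flatz(d,patch(P,(586,-360),130,3,35)&ng,13)))
save(d,'s8.png',(220,110,320,185),8)
E
```

```text
at [ 586.9 -360.1  140.1] th 18.6 q6 36.7 w 50.2 gf 0.0 F [ 0.2  0.1 -0.1] t 66.12 tilt 0.01
[0.0011, 0.0022, 0.6756] 0.0008
[0.0011, 0.0022, 0.6756] 0.0008
seated tube 522 [52.5014735  58.28454549]
scene tube (array([ 585.1, -360.8]), array([ 40. , 165.2]), 18.5)
```

View pics/t8.png

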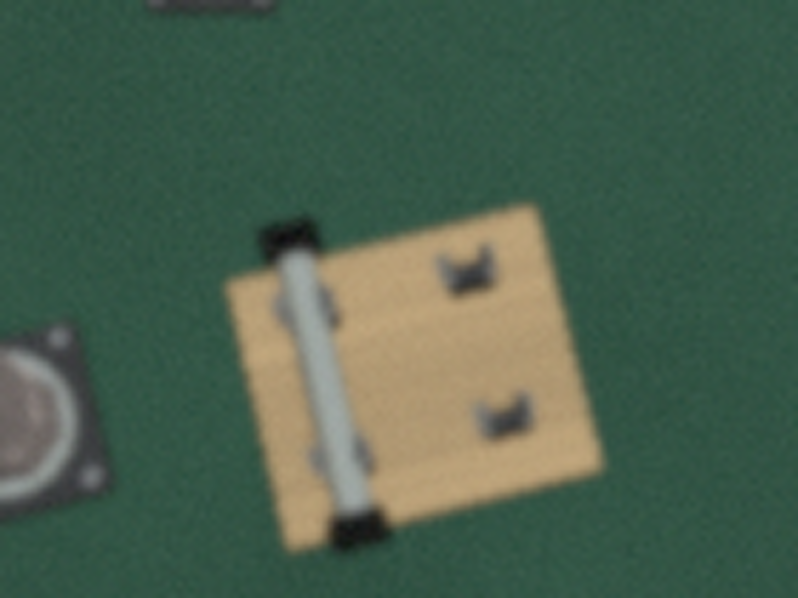

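The tube is seated in the left clips, with caps at (290,237) and (358,527) and its middle within about 1 mm of the clip middle. Its top is at about 53 mm (54 expected). Now the second tube.

>>> jog_arm --plan '[[50, [0.001, 0, 0.4], [0, 0, 0]], [50, [0.001, 0, 0.8], [0, 0, 0]], [50, [0.001, 0, 0.9], [0, 0, 0]], [50, [0.001, 0, 0.9], [0, 0, 0]]]'

```text
clock: 66.72
position: [586.9, -361.1, 50.0]
ee_rot: [0.812, -0.584, -0.0, 0.0]
contact_force: [0.3, -0.0, 0.6]
gripper_width: 50.0
grasp_force: 0.0
```

>>> jog_arm --plan '[[50, [0, 0, 0.3], [0, 0, 0]], [50, [0, 0, 0.44], [0, 0, 0]], [50, [0, 0, 0.455], [0, 0, 0]], [50, [0, 0, 0.455], [0, 0, 0]], [5, [0, 0, 0.455], [0, 0, 0]], [5, [0, 0, 0.455], [0, 0, 0]], [5, [0, 0, 0.455], [0, 0, 0]], [5, [0, 0, 0.455], [0, 0, 0]], [5, [0, 0, 0.455], [0, 0, 0]]]'

```text
clock: 67.85
position: [587.2, -361.0, 5.6]
ee_rot: [0.812, -0.584, 0.001, -0.0]
contact_force: [0.2, 0.9, 5.6]
gripper_width: 15.6
grasp_force: 59.0
```

>>> jog_arm --plan '[[5, [0, 0, -0.2], [0, 0, 0]], [5, [0, 0, -0.5], [0, 0, 0]], [5, [0, 0, -0.9], [0, 0, 0]], [5, [0, 0, -1], [0, 0, 0]], [5, [0, 0, -1], [0, 0, 0]], [5, [0, 0, -1], [0, 0, 0]]]'

```text
clock: 68.6
position: [585.7, -360.2, 102.5]
ee_rot: [0.812, -0.584, -0.002, 0.0]
contact_force: [0.4, 0.6, -2.3]
gripper_width: 15.9
grasp_force: 58.7
```

```bash
python3 - <<'E'
from h import *
go(546.6,117,120,103.5)
E
```

```text
at [ 585.7 -360.2  102.5] th 18.5 q6 36.7 w 15.9 gf 58.7 F [ 0.4  0.6 -2.3] t 68.6 tilt 0.2
[-0.9299, -0.2292, -0.035] -0.2833
[-0.8223, -0.491, -0.035] -0.2833
[-0.6429, -0.7099, -0.035] -0.2833
[-0.4073, -0.8668, -0.035] -0.2833
[-0.1362, -0.948, -0.035] -0.2833
```

>>> jog_arm --plan '[[5, [-0.465, -0.115, -0.035], [0, 0, -0.14]], [5, [-0.93, -0.229, -0.035], [0, 0, -0.283]], [5, [-0.93, -0.229, -0.035], [0, 0, -0.283]]]'

```text
clock: 68.97
position: [577.8, -262.4, 106.5]
ee_rot: [0.89, -0.456, -0.002, 0.0]
contact_force: [0.8, -0.6, -0.8]
gripper_width: 15.6
grasp_force: 58.7
```

>>> jog_arm --plan '[[5, [-0.411, -0.245, -0.035], [0, 0, -0.14]], [5, [-0.822, -0.491, -0.035], [0, 0, -0.283]], [5, [-0.822, -0.491, -0.035], [0, 0, -0.283]]]'

```text
clock: 69.35
position: [570.5, -167.9, 110.5]
ee_rot: [0.947, -0.32, -0.001, 0.0]
contact_force: [0.1, -0.8, -1.6]
gripper_width: 15.5
grasp_force: 58.8
```

>>> jog_arm --plan '[[5, [-0.321, -0.355, -0.035], [0, 0, -0.14]], [5, [-0.643, -0.71, -0.035], [0, 0, -0.283]], [5, [-0.643, -0.71, -0.035], [0, 0, -0.283]]]'

```text
clock: 69.72
position: [563.2, -73.0, 114.2]
ee_rot: [0.984, -0.177, -0.001, 0.0]
contact_force: [-0.6, -1.2, -0.6]
gripper_width: 15.6
grasp_force: 58.9
```

>>> jog_arm --plan '[[5, [-0.203, -0.433, -0.035], [0, 0, -0.14]], [5, [-0.407, -0.867, -0.035], [0, 0, -0.283]], [5, [-0.407, -0.867, -0.035], [0, 0, -0.283]]]'

```text
clock: 70.1
position: [555.9, 22.1, 117.9]
ee_rot: [1.0, -0.03, -0.0, 0.0]
contact_force: [0.4, -0.7, -1.9]
gripper_width: 15.4
grasp_force: 59.0
```

>>> jog_arm --plan '[[5, [-0.068, -0.474, -0.035], [0, 0, -0.14]], [5, [-0.136, -0.948, -0.035], [0, 0, -0.283]], [5, [-0.136, -0.948, -0.035], [0, 0, -0.283]], [5, [-0.136, -0.948, -0.035], [0, 0, -0.283]], [5, [-0.136, -0.948, -0.035], [0, 0, -0.283]], [5, [-0.136, -0.948, -0.035], [0, 0, -0.283]], [5, [-0.136, -0.948, -0.035], [0, 0, -0.283]]]'

```text
clock: 70.97
position: [547.9, 115.9, 122.0]
ee_rot: [0.993, 0.117, 0.0, -0.0]
contact_force: [-0.3, -0.1, -1.1]
gripper_width: 15.5
grasp_force: 59.1
```

```bash
python3 - <<'E'
from h import *
go(546.6,117,78,103.5)
E
```

```text
at [547.9 115.9 122. ] th 103.4 q6 74.9 w 15.5 gf 59.1 F [-0.3 -0.1 -1.1] t 70.97 tilt 0.0
[-0.01, -0.014, 0.4395] -0.002
```

>>> jog_arm --plan '[[5, [-0.009, -0.009, 0.2], [0, 0, 0]], [5, [-0.009, -0.009, 0.36], [0, 0, 0]], [5, [-0.009, -0.009, 0.44], [0, 0, 0]], [5, [-0.009, -0.009, 0.44], [0, 0, 0]], [5, [-0.009, -0.009, 0.44], [0, 0, 0]], [5, [-0.009, -0.009, 0.44], [0, 0, 0]]]'

```text
clock: 71.72
position: [547.1, 117.3, 78.5]
ee_rot: [0.993, 0.117, 0.001, -0.0]
contact_force: [-0.4, 0.3, -2.4]
gripper_width: 15.7
grasp_force: 59.1
```

>>> jog_arm --plan '[[5, [0, 0, 0.03], [0, 0, 0]], [5, [0, 0, 0.06], [0, 0, 0]], [5, [0, 0, 0.09], [0, 0, 0]], [5, [0, 0, 0.12], [0, 0, 0]], [5, [0, 0, 0.15], [0, 0, 0]], [5, [0, 0, 0.15], [0, 0, 0]]]'

```text
clock: 72.47
position: [546.5, 117.1, 62.5]
ee_rot: [0.993, 0.117, -0.0, 0.0]
contact_force: [-0.1, 0.5, -1.3]
gripper_width: 16.0
grasp_force: 59.1
```

```bash
python3 - <<'E'
from h import *
go(546.6,117,37,103.5)
E
```

```text
at [546.5 117.1  62.5] th 103.4 q6 74.7 w 16.0 gf 59.1 F [-0.1  0.5 -1.3] t 72.47 tilt 0.04
[0.0004, 0.0007, 0.2554] -0.0009
```

>>> jog_arm --plan '[[5, [0, 0, 0.03], [0, 0, 0]], [5, [0, 0, 0.06], [0, 0, 0]], [5, [0, 0, 0.09], [0, 0, 0]], [5, [0, 0, 0.12], [0, 0, 0]], [5, [0, 0, 0.15], [0, 0, 0]], [5, [0, 0, 0.17], [0, 0, 0]], [5, [0, 0, 0.17], [0, 0, 0]]]'

```text
clock: 73.35
position: [547.9, 117.3, 47.0]
ee_rot: [0.993, 0.117, 0.001, -0.0]
contact_force: [1.4, -1.8, 4.8]
gripper_width: 15.6
grasp_force: 59.8
```

>>> jog_arm --plan '[[5, [0, 0, 0.03], [0, 0, 0]], [5, [0, 0, 0.05], [0, 0, 0]], [5, [0, 0, 0.07], [0, 0, 0]], [5, [0, 0, 0.09], [0, 0, 0]], [5, [0, 0, 0.105], [0, 0, 0]], [5, [0, 0, 0.105], [0, 0, 0]]]'

```text
clock: 74.1
position: [545.9, 116.9, 36.8]
ee_rot: [0.993, 0.117, -0.001, 0.0]
contact_force: [-4.3, -1.4, 11.5]
gripper_width: 15.6
grasp_force: 60.7
```

>>> jog_arm --plan '[[5, [0, 0, 0.01], [0, 0, 0]], [5, [0, 0, 0.02], [0, 0, 0]], [5, [0, 0, 0.02], [0, 0, 0]]]'

```text
clock: 74.47
position: [546.0, 116.9, 36.6]
ee_rot: [0.993, 0.118, -0.001, 0.001]
contact_force: [-9.5, -2.2, 22.8]
gripper_width: 15.6
grasp_force: 61.8
```

```bash
python3 - <<'E'
from h import *
go(546.6,117,37,103.5)
E
```

```text
at [546.  116.9  36.6] th 103.5 q6 74.7 w 15.6 gf 61.8 F [-9.5 -2.2 22.8] t 74.47 tilt 0.09
[0.0065, 0.0008, -0.0038] 0.0001
```

The second tube has bottomed out the same way. I'll release, rise, move clear and check the whole scene.

>>> jog_arm --plan '[[40, [0, 0, 0], [0, 0, 0]], [40, [0, 0, 0], [0, 0, 0]], [40, [0, 0, 0], [0, 0, 0]], [40, [0, 0, -0.3], [0, 0, 0]], [40, [0, 0, -0.8], [0, 0, 0]], [40, [0, 0, -1], [0, 0, 0]], [40, [0, 0, -1], [0, 0, 0]]]'

```text
clock: 75.35
position: [547.6, 117.7, 134.7]
ee_rot: [0.993, 0.117, 0.002, -0.001]
contact_force: [0.3, -0.6, -0.7]
gripper_width: 39.9
grasp_force: 0.0
```

>>> jog_arm --plan '[[40, [0, 0.9, -0.3], [0, 0, 0]], [40, [0, 0.9, -0.3], [0, 0, 0]], [40, [0, 0.9, -0.3], [0, 0, 0]]]'

```text
clock: 75.72
position: [567.5, 27.9, 162.2]
ee_rot: [0.993, 0.115, -0.001, 0.0]
contact_force: [0.3, 0.4, 0.2]
gripper_width: 39.7
grasp_force: 0.0
```

>>> jog_arm --plan '[[40, [0, 0.9, 0], [0, 0, 0]], [40, [0, 0.9, 0], [0, 0, 0]], [40, [0, 0.9, 0], [0, 0, 0]]]'

```text
clock: 76.1
position: [587.8, -58.7, 161.2]
ee_rot: [0.993, 0.116, -0.002, -0.0]
contact_force: [-0.6, 1.5, -0.4]
gripper_width: 40.2
grasp_force: 0.0
```

>>> jog_arm --plan '[[40, [0, 0.9, 0], [0, 0, 0]], [40, [0, 0.9, 0], [0, 0, 0]], [40, [0, 0.9, 0], [0, 0, 0]], [40, [0, 0.9, 0], [0, 0, 0]]]'

```text
clock: 76.6
position: [609.0, -144.0, 162.5]
ee_rot: [0.993, 0.118, -0.001, -0.0]
contact_force: [1.0, 0.1, 0.4]
gripper_width: 40.1
grasp_force: 0.0
```

```bash
python3 - <<'E'
from h import *
d=snap('top');P=cloud(d);I=d['img'].astype(int)
for c in((529,190),(547,117)):
    m=patch(P,c,25,45,70)&(I.sum(2)>330);print('tube top z',np.median(P[m][:,2]),m.sum())
m=patch(P,(517,341),30,197,220);c,a,L=pca(flatz(d,m,208));print('rib',c,a,np.median(P[m][:,2]))
m=patch(P,(517,341),32,170,190)&(I.sum(2)>400);print('lid',np.median(P[m][:,2]),hullc(flatz(d,m,182)))
a=cv2.resize(d['img'][150:270,120:280],None,fx=2.5*1,fy=2.5,interpolation=2)
d=snap('scene'); b=cv2.resize(d['img'][100:220,230:390],None,fx=2.5,fy=2.5,interpolation=2)
c=cv2.resize(d['img'],(400,300)); e=cv2.resize(snap('top')['img'],(400,300))
cv2.imwrite('pics/f.png',np.vstack([np.hstack([a,b]),np.hstack([c,e])])[:,:,::-1]); print(read_state()['clock'])
E
```

```text
tube top z 50.893619246672415 127
tube top z 50.88545932839622 127
rib [514.48529821 340.38040485] 86.68250638572833 206.24767884438825
lid 180.76605883157436 (array([515.00220703, 341.29314529]), 2193.9917094409466)
76.75
```

View pics/f.png

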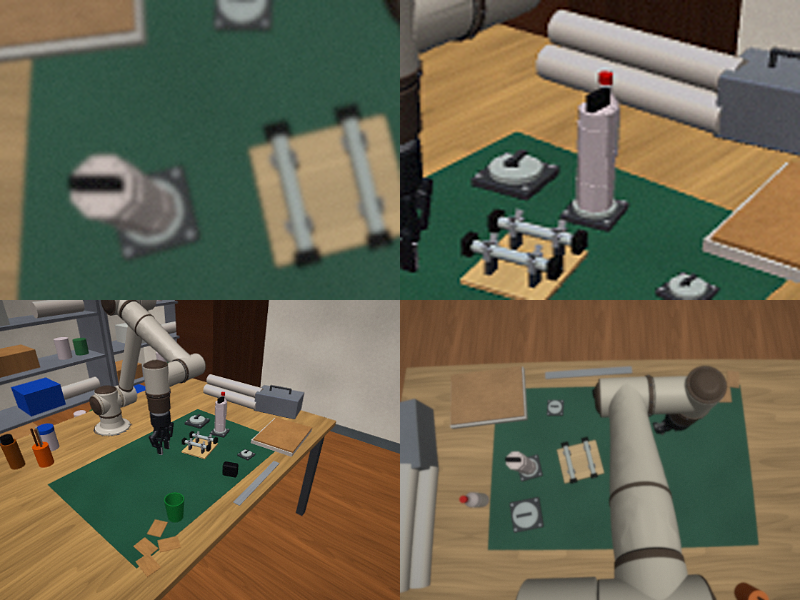

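The tower of three pots and the lid stands flush. Each bar or rib lies about 5° past the one below, which matches the stop play. Both tubes are seated at equal height and centred, and the bystanders haven't moved. Handing in.

```bash
python3 -c "
from bench import job_done
print(job_done())"
```

```text
the job is handed in; nothing more can be done
None
```

The kit is put away and handed in: all three pots and the lid are locked on the middle-sized base, and both tubes are pressed into the rack clips. The glue bottle, cup and tape measure were left alone, and it took about 77 s of the 210 s.

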